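# Weigh a card carrier on the spring scale and mark the reading

### The job

Hang the green card carrier by its handle window on the hook of the spring scale, easing its weight onto the spring so that the hook never drops, bounces or is dragged down towards its stop, then let go and let it hang still for a second. Then slide the red marker down until its needle is level with the black pointer, leaving the carrier hanging there, and leave the card stacks, mug and pen where they are.

Things in the scene. Friction and masses are not known exactly. Their poses are not given: they have to be found in the camera images.
- carrier_center (a point): Centre (60 mm above the underside) of the loose carrier: a green tray 120 x 72 x 36 mm filled with white card packs to 43 mm, with a flat aluminium handle plate standing along its middle; 119 mm high in all, standing on the table. x runs along the handle plate, y is the plate's normal, z up. Its weight differs each time and is unknown beforehand (under 1 kg), centred below the middle of the handle
- carrier_bar (a point): Centre of the carrier's handle bar, a strip 120 x 10 x 22 mm (x, y, z) over the window; 48 mm above the carrier's centre, 11 mm above the window's upper edge. Axes as the carrier's. Fingers find room on the bar 36 mm to either side of its middle, clear of the hook
- scale: The fixed spring scale: aluminium column 30 x 30 mm, 260 mm high, on a grey foot plate 130 x 270 mm, 12 mm thick (y = -200 to +70 mm). Origin at the column's foot on the table. The hook arm points to its own -y, the red marker is on its +y side, the white plate with black ticks every 10 mm faces its own +x
- hook_seat (a point): Upper face of the hook at the middle of the seat where the handle is to rest, 130 mm from the column's axis towards the scale's -y, 214 mm above the table when empty; it rides down with the hook. Axes as the scale's. The window's upper edge must pass over the upturned tip from the -y side, handle plate square to the rod, tray below
- hook (a joint): How far the spring scale's hook (and its black pointer) is pulled down, m: 0 empty, 0.1 at its stop. About 110 N/m (1.1 N per 10 mm), lightly damped: it bounces for a second or two if the load is let go suddenly. No carrier pulls it past 75 mm by its weight alone
- pointer (a point): Free end of the black pointer, which rides with the hook before the white tick plate; 210 mm above the table when the hook is empty
- marker (a joint): How far the red marker is slid down, m: 0 top, 0.1 bottom; it starts near the top. Moved with about 3 N, it stays where it is left. Marker and pointer are level when this equals the hook's joint value
- marker_needle (a point): Free end of the red marker's needle, before the white tick plate opposite the black pointer
- marker_top (a point): Centre of the top face of the red marker's upright grip, a block 20 x 24 x 34 mm (the scale's x, y, z), 90 mm from the column's axis on the +y side; its top is 30 mm above the needle. It can be pushed down from above or pinched across x
- carrier: The carrier itself, same axes; origin in the middle of its underside. The handle plate is 10 mm thick; its window is 84 mm wide (x = -42 to +42 mm) and 47 mm high, from 50 to 97 mm above the underside
- hook_tip (a point): Top of the hook's upturned tip. The hook is an 8 mm round steel rod: from the column it runs 20 mm higher than the seat, slopes down to a level seat 26 mm long (in y) and ends in an upturned tip, 23 mm beyond the seat's middle towards -y and 18 mm above the seat
- stack_a_center (a point): Centre of a loose stack of cards 63 x 88 x 45 mm, bystander
- stack_b_center (a point): Centre of a loose stack of cards 63 x 88 x 30 mm, bystander
- mug: White mug, 80 mm across and 90 mm high, origin under its centre, bystander
- pen_center (a point): Centre of a black felt pen, 130 mm long (along x), 12 mm thick, bystander
Mind the look-alikes: they are no part of the job. What is shaped like the carrier but purple is not meant.

How it is judged:
By the outcome, as a careful person would: the job done as asked, in the order asked, and still so for the second after the job is handed in, with the robot touching nothing.
It also fails if it takes over 72 s, if anything falls off the work surface, if the arm or the gripper's body presses on something with over 40 N, if the wrist force passes 120 N, or if a joint passes its speed limit or range.

### The arm

A 7-joint arm with a two-finger parallel gripper is mounted at the origin on the work surface. World frame = base frame: x ahead of the robot, y to its left, z up, the work surface at z = 0. Lengths are in m, angles in rad, forces in N, time in s.
With the tool pointing down it reaches from about 0.4 to 0.85 m from the base axis. Payload 10.4 kg.
Tool frame: the origin (TCP) lies midway between the tips of the shut fingers; the grasp point (between the pads) lies 19 mm behind it; x points along the fingers, z is the direction in which the jaws open and shut, and the axes are right-handed (so a half turn about x gives the same grasp; the last joint's range is limited). The gripper opens to 87 mm and grips with 3 to 60 N. Pads are 19 mm wide; open, the fingers measure 117 mm over their backs; the gripper's body (75 mm by 190 mm) begins 51 mm behind the grasp point.
Start: joints at [-1.268, 0.332, -0.065, 1.46, 0.022, 1.35, -0.088], TCP at [0.2, 0.592, 0.223] pointing down, gripper open.
Joint ranges: [-2.6, 2.6], [-0.5, 2.12], [-1.47, 1.34], [0.16, 2.42], [-1.27, 4.41], [0.06, 2.06], [-2.6, 2.6]. Speed limits (rad/s): [2.22, 2.22, 2.79, 2.79, 3.14, 3.14, 3.14].

### API

Orientations are given as a unit quaternion [x, y, z, w].
In Python, from bench import read_state, camera, camera_params, close_job gives the robot as it stands.
- The arm moves only by the tool arm_command, never from a script. Its argument "targets" is a list of rows, each a list of 7 numbers: the closure in counts, from 0 (fully open) to 255 (shut), then the shift along the tool's x, y, z in mm, then the turn, a rotation vector about the tool's x, y, z in rad. A call has 1 to 10 rows; each row is the pose to reach, as a shift and turn from the pose commanded when the call began, along the tool's axes at that moment; what a row does not reach only later rows make up. A row lasts 1/10 s, in which the tool goes at most 50 mm and 8.59 degrees, less where a joint would pass 70% of its speed; a pose out of reach is approached as far as the arm can. A call with a gripper value outside its range is refused whole. The fingers move at their own pace and stop on an object; "newtons" is the grip in N (left out, the last holds). Time passes only in rows, so rows that repeat a pose let the fingers close. It gives the time, the measured TCP pose, the force and the opening at its end, in the units of the state.
- read_state(): the state, without advancing time (a new reading comes with each control period).
- camera(name): name is "side" or "top" or "wrist"; returns the picture (480x640x3 uint8, red, green, blue); there is no depth.
- camera_params(name): a dict with "intrinsics" (3x3 intrinsics, pixels), "xyz" and "orientation" of the camera in the world; the wrist camera has in their place "mount" (4x4, takes a point from camera to tool coordinates, whose origin is the TCP and whose axes are the tool frame's). Camera axes: x right, y down, z forward; pixel columns grow to the right and rows downward; lengths in m; the calibration is good to about 2 mm. A picture is of the moment at which its call begins: read the wrist's pose just before it. camera_params takes no time and is no camera call.
- close_job(): hands the job in, once; it reports no verdict.
The state is a dict: "time": time; "joint_positions": joint angles; "joint_vel": joint speeds; "joint_torque": joint torques, N m; "ee_pos": TCP position; "eef_rot": TCP orientation; "ft_force": force on the tool from outside, world axes, zero at the start; "torque": the same for the moment, N m; "width": finger opening in m.
Only numpy, scipy, OpenCV 4.12 (cv2) and the standard library are available. Lean on these libraries where they do the work, as an engineer would, in place of code of your own. Each camera call takes 0.05 s, during which the arm holds its last target.

## Working session

There is one attempt and no reset: what is moved stays moved. The work goes in short steps, Python scripts to look and compute and a tool call to move; the robot and the scene stay as the last step left them, time stands still between calls to the robot, and variables do not carry over. Pictures are saved under pics/ and viewed, and the job is handed in when it is done.

Besides the shell and the picture viewer there is one more tool, called as name([rows], argument=value, ...), one row to a line, values as JSON. arm_command: Moves the arm, as the interface text tells. Its arguments: {"type":"object","properties":{"targets":{"type":"array"},"newtons":{"type":"number"}},"required":["targets"]}

```bash
mkdir -p pics; ls; python3 - <<'E'
from bench import *
import cv2,json
s=read_state();print(s)
for n in ["side","top","wrist"]:
    im=camera(n);cv2.imwrite(f"pics/{n}0.png",im[:,:,::-1]);print(n,camera_params(n))
E
```

```text
pics
{'time': 0.0, 'joint_positions': array([-1.26759588,  0.3328938 , -0.06466886,  1.46096567,  0.02161039,
        1.34990854, -0.08852636]), 'joint_vel': array([ 0.0012863 , -0.00084015,  0.00067372,  0.00046476,  0.00206657,
        0.00130989, -0.0001703 ]), 'joint_torque': array([-6.91265609e-05, -6.23282290e+01,  2.44137982e-02, -3.89865768e+01,
       -6.13066996e-02,  4.04856645e-02,  1.41140472e-04]), 'ee_pos': array([0.199941  , 0.59173109, 0.22172856]), 'eef_rot': array([-0.41261116,  0.57488308,  0.41195058,  0.5740716 ]), 'ft_force': array([-0.09611369,  0.25222169, -0.15248258]), 'torque': array([-0.00308456, -0.00330104, -0.03780518]), 'width': 0.08714605774858951}
side {'intrinsics': array([[582.67809154,   0.        , 314.55934448],
       [  0.        , 582.67809154, 242.8209414 ],
       [  0.        ,   0.        ,   1.        ]]), 'xyz': array([ 0.37446353, -0.79329565,  1.02245682]), 'orientation': array([ 0.92372719, -0.11612249,  0.03762711, -0.36308105])}
top {'intrinsics': array([[499.99206683,   0.        , 322.46519673],
       [  0.        , 499.99206683, 231.33830229],
       [  0.        ,   0.        ,   1.        ]]), 'xyz': array([0.45165913, 0.0029711 , 1.2634486 ]), 'orientation': array([ 0.71533106, -0.6977723 ,  0.03492271, -0.01398946])}
wrist {'intrinsics': array([[397.49054057,   0.        , 312.0418808 ],
       [  0.        , 397.49054057, 238.03885402],
       [  0.        ,   0.        ,   1.        ]]), 'mount': array([[-4.62981628e-05, -2.65145636e-01,  9.64208375e-01,
        -1.61661768e-01],
       [-1.33300108e-03, -9.64207503e-01, -2.65145460e-01,
         7.17697948e-02],
       [ 9.99999110e-01, -1.29756655e-03, -3.08798382e-04,
         6.97774468e-04],
       [ 0.00000000e+00,  0.00000000e+00,  0.00000000e+00,
         1.00000000e+00]])}
```

View pics/side0.png

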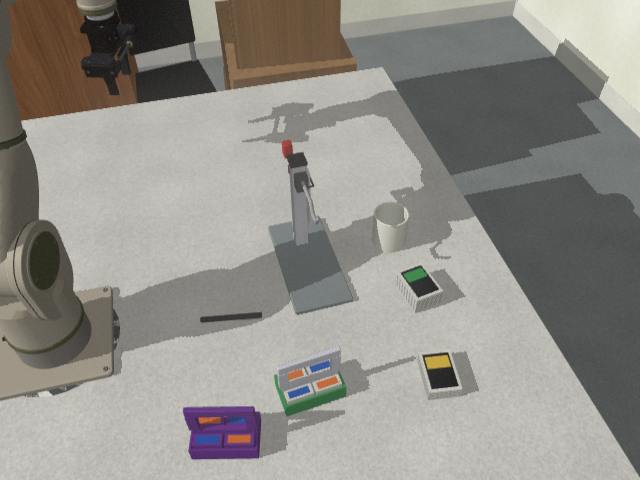

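View pics/top0.png

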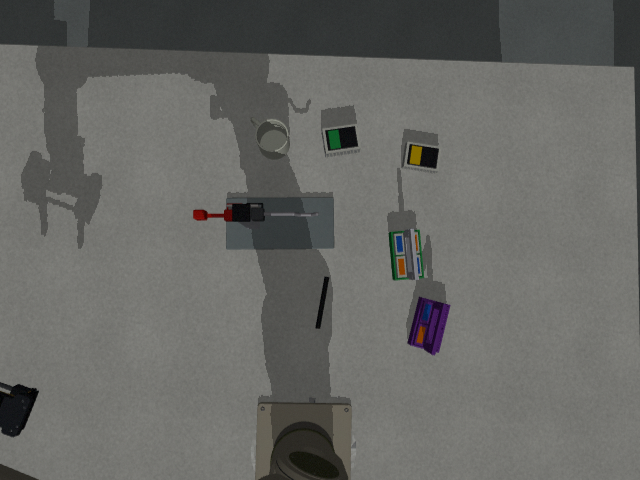

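View pics/wrist0.png

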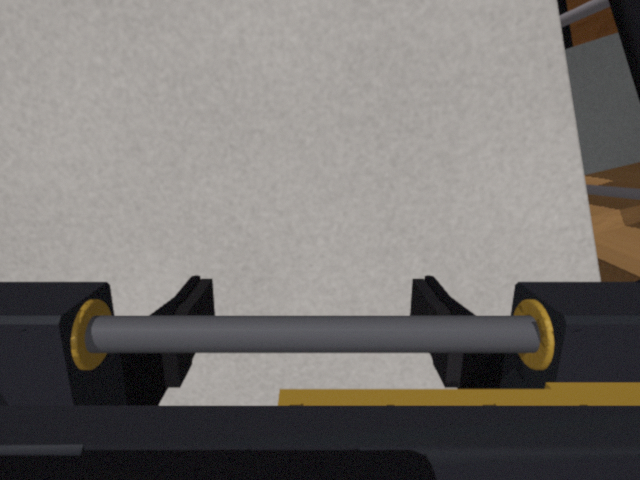

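```bash
cat > h.py <<'E'
import numpy as np,cv2
from bench import *
from scipy.spatial.transform import Rotation as R
def cam(n,state=None):
    p=camera_params(n)
    if n=="wrist":
        s=state or read_state();T=np.eye(4);T[:3,:3]=R.from_quat(s['eef_rot']).as_matrix();T[:3,3]=s['ee_pos'];M=T@p['mount'];return p['intrinsics'],M[:3,:3],M[:3,3]
    return p['intrinsics'],R.from_quat(p['orientation']).as_matrix(),np.array(p['xyz'])
def ray(c,u,v):
    K,Rm,t=c;d=Rm@np.linalg.solve(K,[u,v,1.]);return t,d/np.linalg.norm(d)
def onz(c,u,v,z):
    t,d=ray(c,u,v);return t+d*(z-t[2])/d[2]
def tri(l):
    A=0;b=0
    for c,(u,v) in l:
        t,d=ray(c,u,v);P=np.eye(3)-np.outer(d,d);A=A+P;b=b+P@t
    x=np.linalg.solve(A,b);return x,[np.linalg.norm(np.cross(x-ray(c,*p)[0],ray(c,*p)[1])) for c,p in l]
def proj(c,X):
    K,Rm,t=c;p=K@(Rm.T@(np.array(X)-t));return p[:2]/p[2]
E
python3 - <<'E'
from h import *
t=cv2.imread("pics/top0.png");s=cv2.imread("pics/side0.png")
def crop(im,x,y,w,h,f,n): cv2.imwrite(n,cv2.resize(im[y:y+h,x:x+w],None,fx=f,fy=f,interpolation=cv2.INTER_NEAREST))
crop(t,185,190,160,70,5,"pics/c1.png");crop(t,380,220,80,60,8,"pics/c2.png")
crop(s,260,130,100,100,6,"pics/c3.png");crop(s,265,340,90,75,8,"pics/c4.png")
c=cam("top");hsv=cv2.cvtColor(t,cv2.COLOR_BGR2HSV)
# foot plate corners
for p in [(226.5,196),(334,196),(334,248.5),(226.5,248.5)]: print(onz(c,*p,.012))
E
```

```text
[0.62142709 0.20970963 0.012     ]
[ 0.62900238 -0.06006615  0.012     ]
[ 0.49651744 -0.06300953  0.012     ]
[0.48985897 0.20484832 0.012     ]
```

View pics/c1.png

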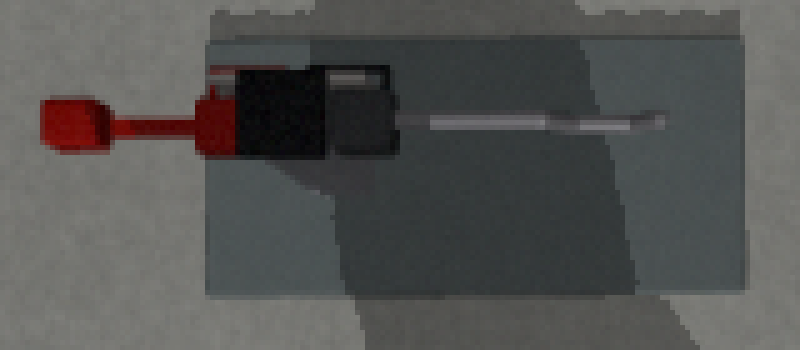

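View pics/c2.png

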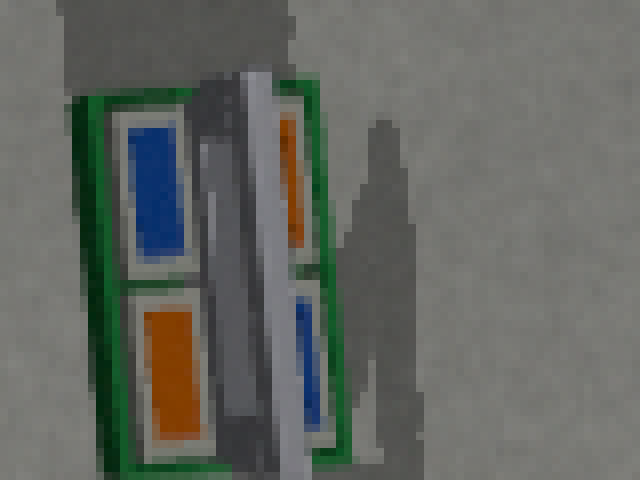

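View pics/c3.png

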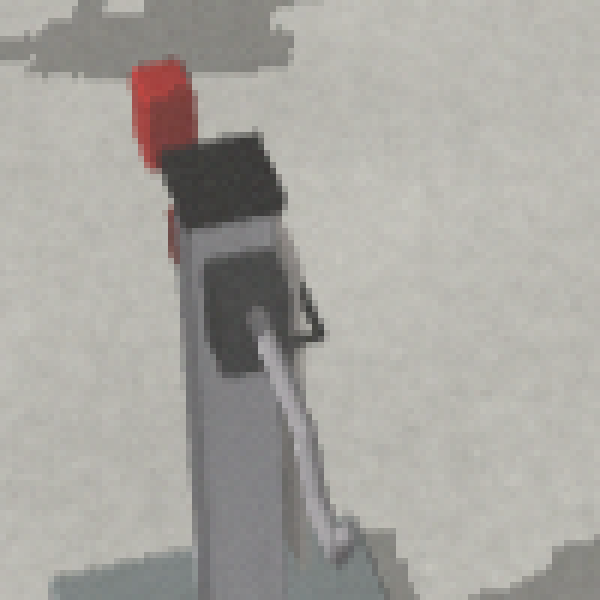

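View pics/c4.png

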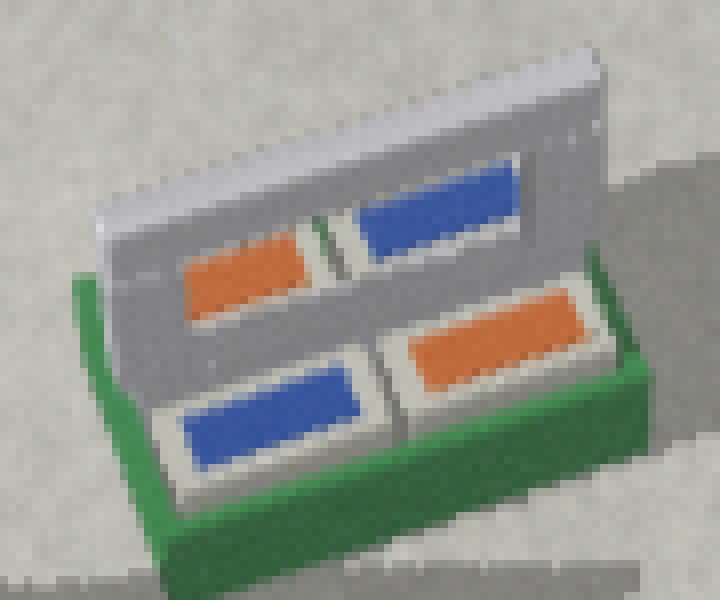

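```bash
python3 - <<'E'
from h import *
S=cam("side");T=cam("top")
a=onz(S,277.9,368.1,.119);b=onz(S,339.9,348.4,.119);print("bar side",a,b,(a+b)/2,np.linalg.norm(a-b),np.degrees(np.arctan2(*(b-a)[1::-1])))
c=onz(T,412.2,229.1,.119);d=onz(T,380+291/8,220+440/8,.119);print("bar top",c,d,np.degrees(np.arctan2(*(c-d)[1::-1])))
print("far end check proj", proj(T,a),proj(T,b))
print("tip",tri([(S,(318.3,216.3)),(T,(317.,214.))]), onz(T,317,214,.232), onz(S,318.3,216.3,.23))
for p in [(400,121),(440,121),(540,121)]: print("rod",onz(T,185+p[0]/5,190+p[1]/5,.234))
c0=[onz(T,185+x/5,190+y/5,.012) for x,y in [(207,38),(743,38),(747,291),(207,297)]]
print(np.array(c0)); 
# marker top centre
print("marker top T", onz(T,185+75/5,190+125/5,.24))
print("slider front", onz(T,185+362/5,190+122/5,.23))
print("cap centre T", onz(T,185+(237+325)/10,190+(70+157)/10,.265))
E
```

```text
bar side [ 0.4284923  -0.25376594  0.119     ] [ 0.54530586 -0.24214434  0.119     ] [ 0.48689908 -0.24795514  0.119     ] 0.11739023955054777 5.681572743750709
bar top [ 0.54195395 -0.23707581  0.119     ] [ 0.43658796 -0.24791294  0.119     ] 5.872350612098105
far end check proj [418.87289458 278.60048818] [414.39807028 227.71002868]
tip (array([ 0.56150393, -0.01485135,  0.23295084]), [np.float64(0.0023533998287714624), np.float64(0.002353399828771578)]) [ 0.55925805 -0.01454971  0.232     ] [ 0.56459049 -0.01201192  0.23      ]
rod [0.55574334 0.09269494 0.234     ]
rod [0.55618683 0.0762437  0.234     ]
rod [0.55729744 0.03504526 0.234     ]
[[ 0.61738231  0.20980969  0.012     ]
 [ 0.62490799 -0.05914629  0.012     ]
 [ 0.49729402 -0.06399611  0.012     ]
 [ 0.48761385  0.20501311  0.012     ]]
marker top T [0.54993003 0.22440347 0.24      ]
slider front [0.55530959 0.10870445 0.23      ]
cap centre T [0.55434106 0.13747492 0.265     ]
```

```bash
python3 - <<'E'
from h import *
s=read_state();print(np.round(R.from_quat(s['eef_rot']).as_matrix(),3))
E
```

```text
[[-0.    -0.947  0.32 ]
 [-0.001  0.32   0.947]
 [-1.    -0.    -0.001]]
```

```bash
cat >> h.py <<'E'
def Rt(psi,al):
    p,a=np.radians(psi),np.radians(al);o=np.array([np.cos(p),np.sin(p),0]);d=np.array([0,0,-1.])
    x=np.cos(a)*d+np.sin(a)*o;z=np.array([-np.sin(p),np.cos(p),0]);return np.stack([x,np.cross(z,x),z],1)
def rel(pos,Rm,p0=None,R0=None):
    s=read_state()
    if p0 is None:p0=s['ee_pos']
    if R0 is None:R0=R.from_quat(s['eef_rot']).as_matrix()
    return np.round(np.r_[R0.T@(np.array(pos)-p0)*1000, (R.from_matrix(R0.T@Rm)).as_rotvec()],4)
def st():
    s=read_state();Rm=R.from_quat(s['eef_rot']).as_matrix();print("t",round(s['time'],2),"p",np.round(s['ee_pos'],4),"x",np.round(Rm[:,0],3),"z",np.round(Rm[:,2],3),"F",np.round(s['ft_force'],2),"w",round(s['width'],4),"q",np.round(s['joint_positions'],2));return s
E
python3 - <<'E'
from h import *
psi=5.8;al=35;Rm=Rt(psi,al);o=np.array([np.cos(np.radians(psi)),np.sin(np.radians(psi)),0])
bar=np.array([.486,-.2455,.108]);g=bar-.032*o
tcp=g+.019*Rm[:,0];pre=tcp-.12*Rm[:,0];print(tcp,pre)
mid=np.array([.36,.15,.32]);print("mid",rel(mid,Rt(-7,15)));print("pre",rel(pre,Rm,mid,Rt(-7,15)))
E
```

```text
[ 0.46500598 -0.24763249  0.09243611] [ 0.39652916 -0.25458812  0.19073436]
mid [-9.764490e+01 -2.930507e+02 -3.674979e+02 -2.023000e-01 -2.770000e-02
 -2.610000e-01]
pre [ 1.470066e+02 -4.919180e+01 -3.971206e+02 -2.035000e-01 -9.490000e-02
 -3.476000e-01]
```

arm_command([
  [0,-20,-30,-37,-0.02,0,-0.03],
  [0,-40,-60,-74,-0.04,0,-0.05],
  [0,-60,-90,-111,-0.06,-0.01,-0.08],
  [0,-75,-120,-150,-0.08,-0.01,-0.1],
  [0,-90,-150,-190,-0.1,-0.01,-0.13],
  [0,-98,-180,-227,-0.12,-0.02,-0.16],
  [0,-98,-210,-265,-0.14,-0.02,-0.18],
  [0,-98,-240,-300,-0.16,-0.02,-0.2],
  [0,-98,-270,-335,-0.18,-0.03,-0.23],
  [0,-98,-293,-367,-0.2,-0.03,-0.26],
])

```text
time: 1.15
ee_pos: [0.3608, 0.148, 0.3204]
eef_rot: [-0.532, 0.464, 0.395, 0.588]
ft_force: [1.4, -0.9, -0.2]
width: 0.0874
```

```bash
python3 - <<'E'
from h import *
s=st()
psi=5.8;Rm=Rt(psi,35);print("pre",rel([.3965,-.2546,.1907],Rm))
E
```

```text
t 1.15 p [0.3608 0.148  0.3204] x [ 0.258 -0.028 -0.966] z [0.125 0.992 0.004] F [ 1.42 -0.92 -0.21] w 0.0874 q [-0.98 -0.45  0.21  2.01  0.3   1.41  0.63]
pre [ 1.457929e+02 -4.950830e+01 -3.955611e+02 -2.079000e-01 -9.220000e-02
 -3.467000e-01]
```

arm_command([
  [0,15,-5,-40,-0.02,-0.01,-0.035],
  [0,29,-10,-80,-0.04,-0.02,-0.07],
  [0,44,-15,-120,-0.06,-0.03,-0.1],
  [0,58,-20,-160,-0.08,-0.04,-0.14],
  [0,73,-25,-200,-0.1,-0.05,-0.17],
  [0,88,-30,-240,-0.12,-0.06,-0.21],
  [0,102,-35,-280,-0.15,-0.06,-0.24],
  [0,117,-40,-320,-0.17,-0.07,-0.28],
  [0,131,-45,-360,-0.19,-0.08,-0.31],
  [0,146,-50,-396,-0.21,-0.09,-0.347],
])

```text
time: 2.15
ee_pos: [0.4166, 0.0516, 0.2209]
eef_rot: [0.604, -0.344, -0.405, -0.594]
ft_force: [-1.2, 0.6, -0.9]
width: 0.0872
```

```bash
python3 - <<'E'
from h import *
s=st();np.save("w1.npy",np.r_[s['ee_pos'],s['eef_rot']])
cv2.imwrite("pics/w1.png",camera("wrist")[:,:,::-1])
E
```

```text
t 2.15 p [0.4166 0.0516 0.2209] x [ 0.435  0.066 -0.898] z [-0.08   0.996  0.034] F [-1.17  0.59 -0.92] w 0.0872 q [ 0.25 -0.5  -0.38  2.29 -0.25  0.87  1.63]
```

View pics/w1.png

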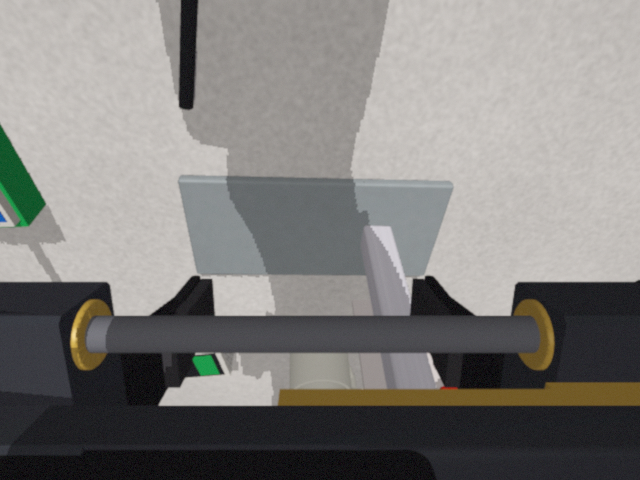

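arm_command([
  [0,0,0,0,0,0,0],
])

```text
time: 2.3
ee_pos: [0.4155, 0.0456, 0.2191]
eef_rot: [0.6, -0.351, -0.402, -0.596]
ft_force: [-0.3, -0.0, 0.6]
width: 0.087
```

```bash
python3 - <<'E'
from h import *
s=st()
print(rel([.465,-.2476,.192],Rt(5.8,30)))
E
```

```text
t 2.3 p [0.4155 0.0456 0.2191] x [ 0.431  0.057 -0.901] z [-0.064  0.997  0.033] F [-0.29 -0.    0.59] w 0.087 q [ 0.26 -0.5  -0.38  2.29 -0.24  0.88  1.62]
[ 2.904740e+01 -2.001300e+01 -2.965312e+02 -4.810000e-02  1.130000e-02
 -7.430000e-02]
```

arm_command([
  [0,15,-25,-20,0,0,0],
  [0,28,-35,-50,0,0,0],
  [0,29,-35,-90,-0.01,0,-0.01],
  [0,29,-35,-125,-0.02,0,-0.02],
  [0,29,-35,-160,-0.02,0,-0.03],
  [0,29,-32,-195,-0.03,0,-0.04],
  [0,29,-28,-225,-0.03,0,-0.05],
  [0,29,-24,-260,-0.04,0.01,-0.06],
  [0,29,-20,-296,-0.05,0.01,-0.074],
  [0,29,-20,-296,-0.05,0.01,-0.074],
])

```text
time: 3.3
ee_pos: [0.4673, -0.2482, 0.1937]
eef_rot: [0.63, -0.32, -0.385, -0.593]
ft_force: [-0.2, 0.1, -0.5]
width: 0.0868
```

```bash
python3 - <<'E'
from h import *
s=st();np.save("w2.npy",np.r_[s['ee_pos'],s['eef_rot']])
cv2.imwrite("pics/w2.png",camera("wrist")[:,:,::-1])
E
```

```text
t 3.3 p [ 0.4673 -0.2482  0.1937] x [ 0.499  0.053 -0.865] z [-0.104  0.995  0.   ] F [-0.23  0.05 -0.48] w 0.0868 q [ 0.36 -0.14  0.25  2.13 -0.44  0.78  2.55]
```

View pics/w2.png

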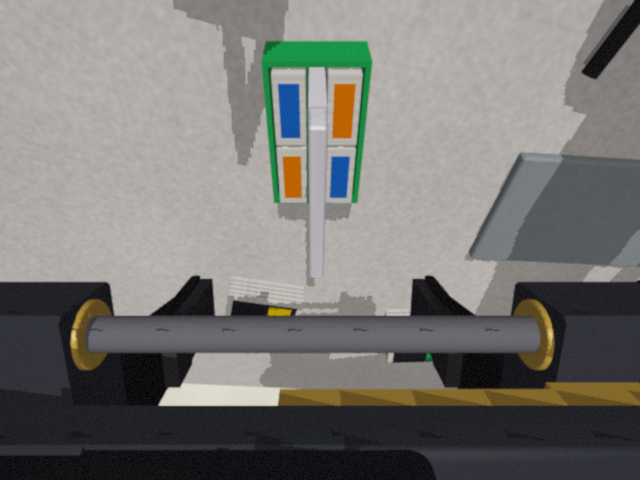

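```bash
python3 - <<'E'
from h import *
im=cv2.imread("pics/w2.png")
cv2.imwrite("pics/w2c.png",cv2.resize(im[60:290,260:380],None,fx=2.5,fy=2.5,interpolation=cv2.INTER_NEAREST))
E
```

```text
(no output)
```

View pics/w2c.png

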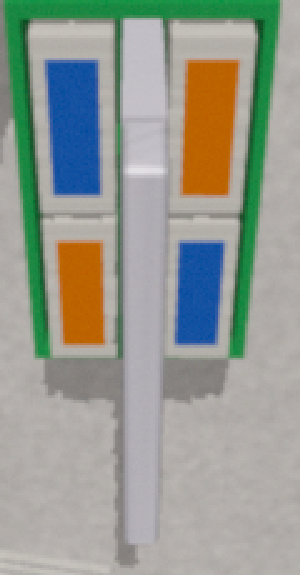

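```bash
python3 - <<'E'
from h import *
C=cam("wrist")
a=onz(C,318,128,.119);b=onz(C,316.8,277.2,.119);print(a,b,np.linalg.norm(a-b),(a+b)/2,np.degrees(np.arctan2(*(b-a)[1::-1])))
psi=np.degrees(np.arctan2(*(b-a)[1::-1]));Rm=Rt(psi,30);o=(b-a)/np.linalg.norm(b-a)
bar=(a+b)/2;bar[2]=.108;tcp=bar-.032*o+.019*Rm[:,0];print(tcp,rel(tcp,Rm),rel(tcp+[0,0,.03],Rm))
E
```

```text
[ 0.42728963 -0.2466937   0.119     ] [ 0.54446939 -0.23391239  0.119     ] 0.11787475648172949 [ 0.48587951 -0.24030305  0.119     ] 6.224894339568065
[ 0.46351217 -0.24274275  0.09154552] [ 8.64067e+01  5.44438e+01  3.26360e+00 -2.60000e-03  2.00000e-04
  1.10000e-03] [ 6.04430e+01  3.94144e+01  3.30690e+00 -2.60000e-03  2.00000e-04
  1.10000e-03]
```

arm_command([
  [0,17,11,2,0,0,0],
  [0,35,22,3,0,0,0],
  [0,52,33,3,0,0,0],
  [0,70,44,3,0,0,0],
  [0,80,51,3,0,0,0],
  [0,86,54,3,0,0,0],
  [0,86,54,3,0,0,0],
])

```text
time: 4.05
ee_pos: [0.4662, -0.2424, 0.1046]
eef_rot: [0.633, -0.317, -0.384, -0.593]
ft_force: [0.6, -0.7, 0.7]
width: 0.0869
```

```bash
python3 - <<'E'
from h import *
s=st()
cv2.imwrite("pics/w3.png",camera("wrist")[:,:,::-1])
E
```

```text
t 4.05 p [ 0.4662 -0.2424  0.1046] x [ 0.504  0.055 -0.862] z [-0.109  0.994 -0.001] F [ 0.59 -0.7   0.75] w 0.0869 q [-0.58 -0.16  1.18  2.27 -0.39  0.56  2.6 ]
```

View pics/w3.png

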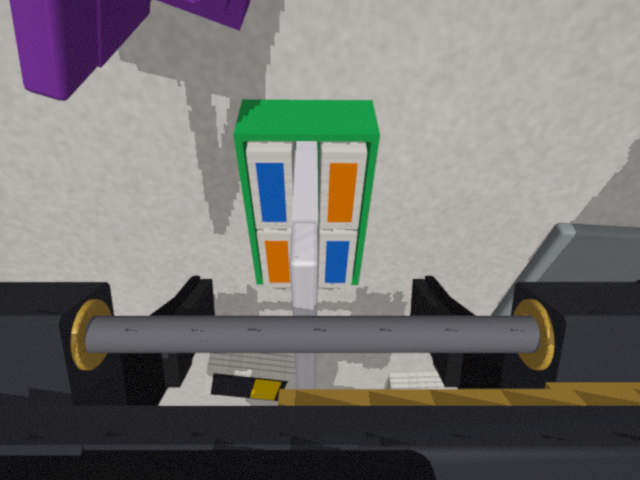

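arm_command([
  [0,-30,-15,0,0,0,0],
  [0,-60,-35,0,0,0,0],
  [0,-100,-58,0,0.1,0,0],
  [0,-100,-58,0,0.24,0,0],
  [0,-100,-58,0,0.38,0,0],
  [0,-100,-58,0,0.52,0,0],
  [0,-100,-58,0,0.66,0,0],
  [0,-100,-58,0,0.8,0,0],
  [0,-100,-58,0,0.94,0,0],
  [0,-100,-58,0,1.08,0,0],
])

```text
time: 5.1
ee_pos: [0.4647, -0.2425, 0.2208]
eef_rot: [-0.235, 0.47, 0.164, 0.835]
ft_force: [0.0, -0.2, -0.1]
width: 0.0872
```

```bash
python3 - <<'E'
from h import *
s=st()
E
```

```text
t 5.1 p [ 0.4647 -0.2425  0.2208] x [ 0.504  0.053 -0.862] z [0.707 0.548 0.447] F [ 0.02 -0.16 -0.14] w 0.0872 q [-0.05 -0.25  0.6   2.13 -0.25  0.81  1.29]
```

```bash
cat >> h.py <<'E'
def Rf(psi,al):
    return Rt(psi,al)@np.diag([1.,-1,-1])
E
python3 - <<'E'
from h import *
print(rel([.4635,-.2427,.2015],Rf(6.2,30)))
E
```

```text
[ 1.59625e+01  5.05320e+00 -9.59360e+00  2.05770e+00  9.10000e-03
 -2.70000e-03]
```

arm_command([
  [0,0,0,0,0.14,0,0],
  [0,0,0,0,0.28,0,0],
  [0,0,0,0,0.42,0,0],
  [0,0,0,0,0.56,0,0],
  [0,0,0,0,0.7,0,0],
  [0,0,0,0,0.84,0,0],
  [0,0,0,0,0.98,0,0],
  [0,0,0,0,1.12,0,0],
  [0,0,0,0,1.26,0,0],
  [0,0,0,0,1.4,0,0],
])

```text
time: 6.1
ee_pos: [0.4648, -0.2424, 0.2206]
eef_rot: [0.357, 0.466, -0.177, 0.79]
ft_force: [-0.3, -0.7, -0.6]
width: 0.0873
```

```bash
python3 - <<'E'
from h import *
s=st()
print(rel([.4635,-.2427,.2015],Rf(6.2,30)))
E
```

```text
t 6.1 p [ 0.4648 -0.2424  0.2206] x [ 0.504  0.053 -0.862] z [ 0.609 -0.73   0.311] F [-0.33 -0.72 -0.57] w 0.0873 q [ 0.17 -0.21  0.4   2.12 -0.34  0.82 -0.04]
[ 1.58278e+01 -8.67100e+00 -6.49590e+00  6.57900e-01  4.10000e-03
 -6.60000e-03]
```

arm_command([
  [0,3,-2,-1,0.14,0,0],
  [0,6,-3,-3,0.28,0,0],
  [0,10,-5,-4,0.42,0,0],
  [0,13,-7,-5,0.56,0,0],
  [0,16,-9,-6,0.658,0,-0.006],
  [0,16,-9,-6,0.658,0,-0.006],
])

```text
time: 6.7
ee_pos: [0.4635, -0.2435, 0.2008]
eef_rot: [0.591, 0.385, -0.32, 0.633]
ft_force: [-0.4, 0.3, 0.4]
width: 0.0872
```

```bash
python3 - <<'E'
from h import *
s=st()
cv2.imwrite("pics/w4.png",camera("wrist")[:,:,::-1])
print(rel([.4635,-.2427,.0915],Rf(6.2,30)))
E
```

```text
t 6.7 p [ 0.4635 -0.2435  0.2008] x [ 0.498  0.051 -0.865] z [ 0.11  -0.994  0.005] F [-0.39  0.32  0.42] w 0.0872 q [ 0.25 -0.17  0.34  2.14 -0.39  0.79 -0.64]
[ 9.47857e+01 -5.48370e+01 -1.83120e+00  7.60000e-03  3.70000e-03
 -1.90000e-03]
```

View pics/w4.png

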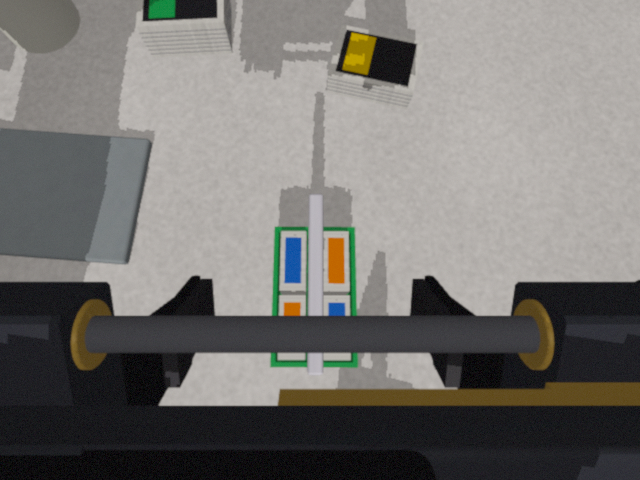

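```bash
python3 - <<'E'
from h import *
C=cam("wrist")
b=onz(C,316,195,.119);a=onz(C,316,373,.119);print(a,b,np.linalg.norm(a-b),(a+b)/2,np.degrees(np.arctan2(*(b-a)[1::-1])))
E
```

```text
[ 0.42812761 -0.25042201  0.119     ] [ 0.54423479 -0.23771735  0.119     ] 0.1168002048714368 [ 0.4861812  -0.24406968  0.119     ] 6.244568844526067
```

arm_command([
  [0,17,-10,0,0,0,0],
  [0,34,-20,-1,0,0,0],
  [0,51,-30,-1,0,0,0],
  [0,68,-40,-1,0,0,0],
  [0,82,-48,-1,0,0,0],
  [0,90,-52,-1,0,0,0],
  [0,95,-55,-1,0,0,0],
  [0,95,-55,-1,0,0,0],
])

```text
time: 7.55
ee_pos: [0.4633, -0.2439, 0.0906]
eef_rot: [0.59, 0.385, -0.319, 0.634]
ft_force: [-0.1, 0.6, 0.4]
width: 0.0869
```

```bash
python3 - <<'E'
from h import *
s=st()
cv2.imwrite("pics/w5.png",camera("wrist")[:,:,::-1])
E
```

```text
t 7.55 p [ 0.4633 -0.2439  0.0906] x [ 0.499  0.051 -0.865] z [ 0.112 -0.994  0.006] F [-0.06  0.62  0.42] w 0.0869 q [ 0.22 -0.    0.41  2.26 -0.66  0.57 -0.33]
```

View pics/w5.png

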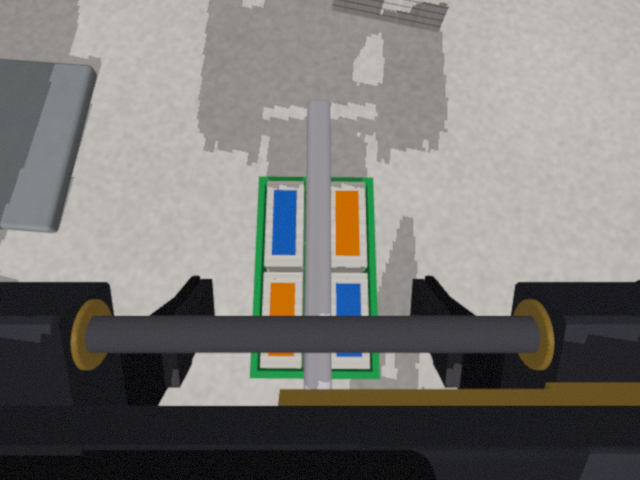

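Bar runs from (318,100) to (317,388), centred in the jaws. Close.

arm_command([
  [120,0,0,0,0,0,0],
  [200,0,0,0,0,0,0],
  [255,0,0,0,0,0,0],
  [255,0,0,0,0,0,0],
  [255,0,0,0,0,0,0],
  [255,0,0,0,0,0,0],
  [255,0,0,0,0,0,0],
  [255,0,0,0,0,0,0],
], newtons=60)

```text
time: 8.4
ee_pos: [0.4633, -0.2445, 0.0909]
eef_rot: [0.591, 0.385, -0.32, 0.633]
ft_force: [0.1, 0.4, -0.3]
width: 0.0309
```

```bash
python3 - <<'E'
from h import *
s=st(); print(s['torque'])
E
```

```text
t 8.4 p [ 0.4633 -0.2445  0.0909] x [ 0.5    0.05  -0.865] z [ 0.11  -0.994  0.006] F [ 0.15  0.41 -0.26] w 0.0309 q [ 0.22 -0.    0.41  2.26 -0.66  0.57 -0.33]
[-0.11112125  0.73582321  0.00681221]
```

arm_command([
  [255,0,0,0,0,0,0],
  [255,0,0,0,0,0,0],
  [255,0,0,0,0,0,0],
  [255,0,0,0,0,0,0],
])

```text
time: 8.8
ee_pos: [0.4632, -0.2448, 0.0909]
eef_rot: [0.591, 0.384, -0.32, 0.633]
ft_force: [-0.7, -1.0, -0.4]
width: 0.0094
```

```bash
python3 - <<'E'
from h import *
s=st(); print(s['torque'])
E
```

```text
t 8.8 p [ 0.4632 -0.2448  0.0909] x [ 0.5    0.049 -0.865] z [ 0.109 -0.994  0.007] F [-0.71 -1.04 -0.44] w 0.0094 q [ 0.22 -0.    0.41  2.26 -0.66  0.57 -0.33]
[-0.38862641  0.82272672 -0.25475196]
```

arm_command([
  [255,-4,2,0,0,0,0],
  [255,-9,5,0,0,0,0],
  [255,-17,10,0,0,0,0],
  [255,-26,15,0,0,0,0],
  [255,-26,15,0,0,0,0],
  [255,-26,15,0,0,0,0],
])

```text
time: 9.4
ee_pos: [0.463, -0.2441, 0.1208]
eef_rot: [0.591, 0.385, -0.319, 0.633]
ft_force: [-0.2, -0.3, -4.6]
width: 0.0094
```

```bash
python3 - <<'E'
from h import *
s=st(); print(s['torque'])
cv2.imwrite("pics/w6.png",camera("wrist")[:,:,::-1])
cv2.imwrite("pics/s6.png",camera("side")[300:440,220:400,::-1].repeat(4,0).repeat(4,1))
st()
E
```

```text
t 9.4 p [ 0.463  -0.2441  0.1208] x [ 0.5    0.05  -0.865] z [ 0.11  -0.994  0.006] F [-0.19 -0.3  -4.6 ] w 0.0094 q [ 0.22 -0.06  0.4   2.23 -0.56  0.63 -0.44]
[-0.1753275   1.42200729 -0.05015658]
t 9.5 p [ 0.4628 -0.244   0.1203] x [ 0.499  0.05  -0.865] z [ 0.11  -0.994  0.006] F [-0.32  0.16 -5.31] w 0.0093 q [ 0.22 -0.06  0.4   2.24 -0.56  0.63 -0.44]
```

View pics/w6.png

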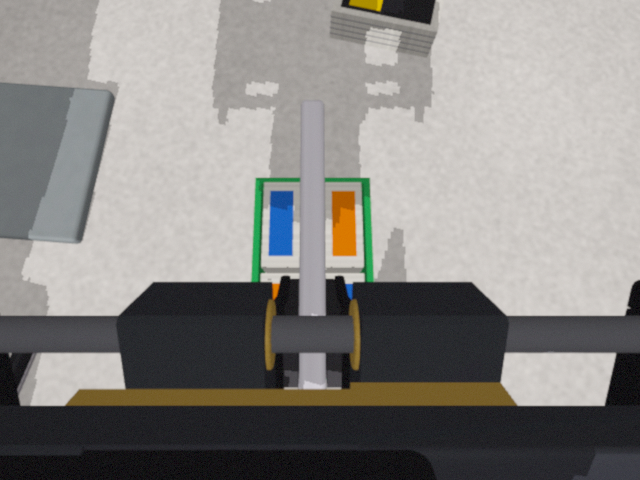

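View pics/s6.png

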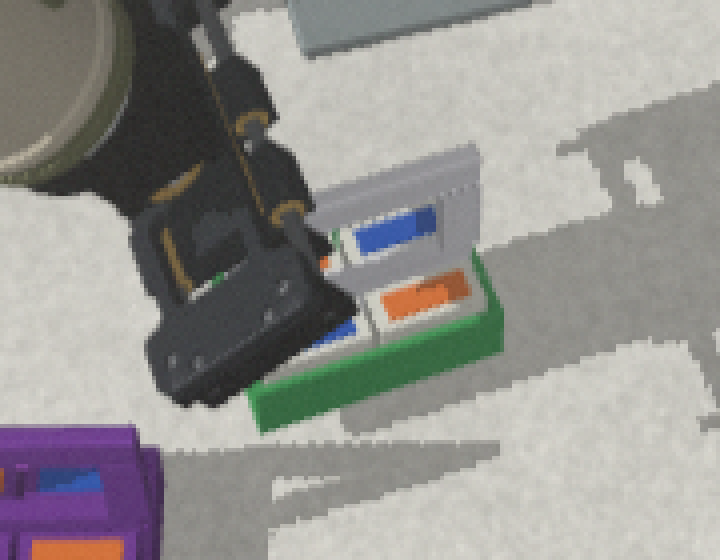

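```bash
python3 - <<'E'
from h import *
s=read_state();C=cam("wrist",s)
f=onz(C,312.5,100,.1485);Rc=R.from_quat(s['eef_rot']).as_matrix()
o=-np.cross(Rc[:,2],[0,0,1.]);o/=np.linalg.norm(o);print(o,f,"from far end:",f-.06*o, "nominal",s['ee_pos']-.019*Rc[:,0]+.032*o)
np.save("grip.npy",Rc.T@(s['ee_pos']-.019*Rc[:,0]+.032*o-s['ee_pos']))
g=np.load("grip.npy")
def tcp(bar,Rm): return np.array(bar)-Rm@g
A=Rf(4,30);print("A lift",rel(tcp([.49,-.2,.258],A),A))
B=Rf(1.7,30)
for b in ([.560,-.085,.258],[.559,.008,.258]):
    print(tcp(b,B),rel(tcp(b,B),B))
E
```

```text
[ 0.99395194  0.10981592 -0.        ] [ 0.54365188 -0.23484591  0.1485    ] from far end: [ 0.48401476 -0.24143487  0.1485    ] nominal [ 0.48509118 -0.24145712  0.13671028]
A lift [-1.004459e+02  6.911740e+01 -4.097450e+01  3.770000e-02 -1.520000e-02
 -1.900000e-03]
[ 0.53750995 -0.08566749  0.24160167] [-5.972030e+01  1.405911e+02 -1.484917e+02  7.240000e-02 -3.530000e-02
 -2.000000e-03]
[0.53650995 0.00733251 0.24160167] [-5.555250e+01  1.488310e+02 -2.410375e+02  7.240000e-02 -3.530000e-02
 -2.000000e-03]
```

arm_command([
  [255,-17,10,0,0,0,0],
  [255,-40,25,-5,0,0,0],
  [255,-65,40,-20,0.01,0,0],
  [255,-85,55,-45,0.02,-0.01,0],
  [255,-90,72,-70,0.03,-0.01,0],
  [255,-83,92,-95,0.045,-0.02,0],
  [255,-73,115,-120,0.06,-0.03,0],
  [255,-63,133,-140,0.07,-0.03,0],
  [255,-60,141,-148,0.072,-0.035,0],
  [255,-60,141,-148,0.072,-0.035,0],
])

```text
time: 10.5
ee_pos: [0.5383, -0.0843, 0.2417]
eef_rot: [0.607, 0.363, -0.343, 0.618]
ft_force: [-1.1, -0.2, -4.2]
width: 0.0092
```

```bash
python3 - <<'E'
from h import *
s=st(); np.save("w7.npy",np.r_[s['ee_pos'],s['eef_rot']])
cv2.imwrite("pics/w7.png",camera("wrist")[:,:,::-1])
cv2.imwrite("pics/s7.png",camera("side")[120:320,200:440,::-1].repeat(3,0).repeat(3,1))
cv2.imwrite("pics/t7.png",camera("top")[170:300,200:400,::-1].repeat(4,0).repeat(4,1))
E
```

```text
t 10.5 p [ 0.5383 -0.0843  0.2417] x [ 0.501  0.017 -0.866] z [ 0.033 -0.999 -0.   ] F [-1.14 -0.18 -4.2 ] w 0.0092 q [ 0.2  -0.21 -0.07  2.09 -0.14  0.74 -1.33]
```

View pics/w7.png

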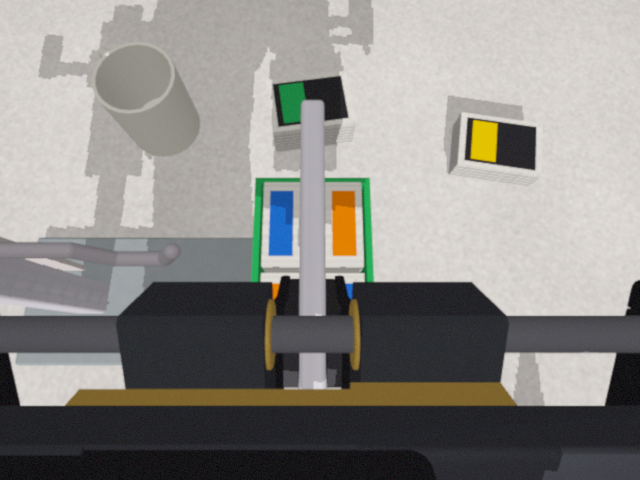

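View pics/s7.png

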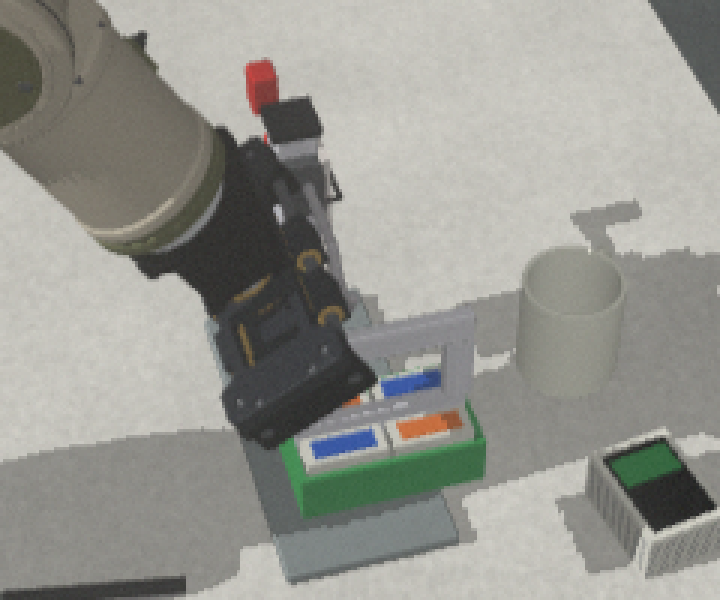

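View pics/t7.png

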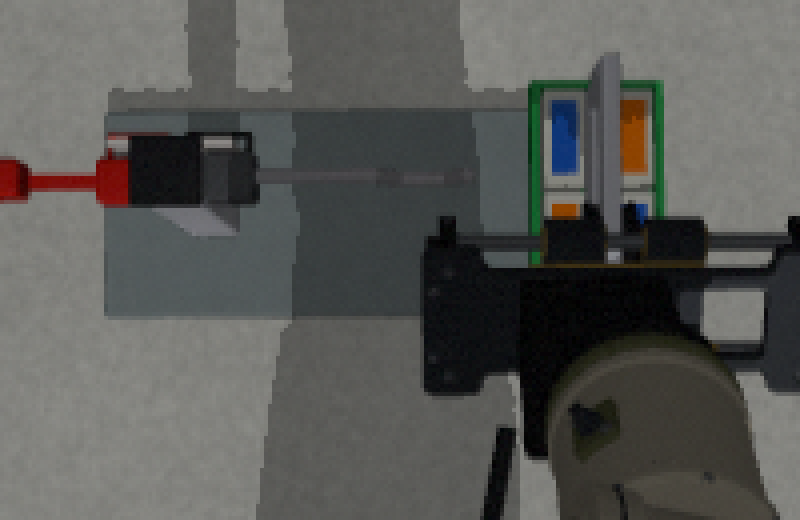

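```bash
python3 - <<'E'
from h import *
w=np.load("w7.npy");s=dict(ee_pos=w[:3],eef_rot=w[3:]);C=cam("wrist",s)
print("tip",onz(C,172,252,.232)); T=cam("top");print("tip top",onz(T,200+462/4,170+176/4,.232))
print("tri",tri([(C,(172,252)),(T,(200+462/4,170+176/4))]), tri([(C,(172,252)),(cam('side'),(318.3,216.3))]))
a,b=onz(C,120,259,.218),onz(C,160,259,.218);print("seat dir",np.degrees(np.arctan2((b-a)[0],-(b-a)[1])))
f=onz(C,312.5,100,.2695);Rc=R.from_quat(s['eef_rot']).as_matrix();o=-np.cross(Rc[:,2],[0,0,1.]);o/=np.linalg.norm(o)
print("bar from far end",f-.06*o,"nominal",s['ee_pos']+Rc@np.load("grip.npy"))
E
```

```text
tip [ 0.56019928 -0.01610577  0.232     ]
tip top [ 0.55917421 -0.01144113  0.232     ]
tri (array([ 0.56138402, -0.01190614,  0.22132138]), [np.float64(0.001135137487158835), np.float64(0.0011351374871587819)]) (array([ 0.56149765, -0.01710119,  0.23487042]), [np.float64(0.0018740578423904735), np.float64(0.0018740578423905672)])
seat dir 1.8227516177938727
bar from far end [ 0.55997416 -0.08346701  0.2695    ] nominal [ 0.56081885 -0.08357216  0.25812913]
```

arm_command([
  [255,0,0,-10,0,0,0],
  [255,0,0,-25,0,0,0],
  [255,0,0,-40,0,0,0],
  [255,0,0,-55,0,0,0],
  [255,1,1,-70,0,0,0],
  [255,1,1,-83,0,0,0],
  [255,1,1,-91,0,0,0],
  [255,1,1,-91,0,0,0],
  [255,1,1,-91,0,0,0],
])

```text
time: 11.55
ee_pos: [0.5366, 0.0037, 0.2422]
eef_rot: [0.608, 0.362, -0.344, 0.618]
ft_force: [-0.7, -0.1, -5.8]
width: 0.0095
```

```bash
python3 - <<'E'
from h import *
s=st(); np.save("w8.npy",np.r_[s['ee_pos'],s['eef_rot']])
cv2.imwrite("pics/w8.png",camera("wrist")[:,:,::-1])
cv2.imwrite("pics/s8.png",camera("side")[110:310,200:440,::-1].repeat(3,0).repeat(3,1))
print(s['ee_pos']+R.from_quat(s['eef_rot']).as_matrix()@np.load("grip.npy"))
E
```

```text
t 11.55 p [0.5366 0.0037 0.2422] x [ 0.502  0.014 -0.865] z [ 0.029 -1.     0.   ] F [-0.69 -0.09 -5.79] w 0.0095 q [ 0.17 -0.24 -0.25  2.11 -0.04  0.74 -1.61]
[0.55903315 0.00431474 0.25867344]
```

View pics/w8.png

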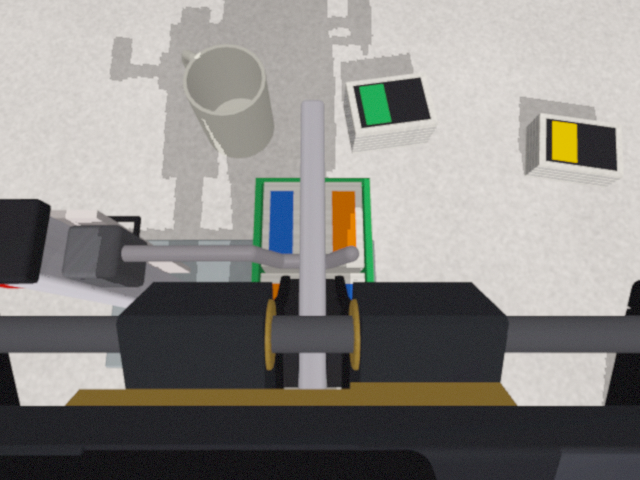

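View pics/s8.png

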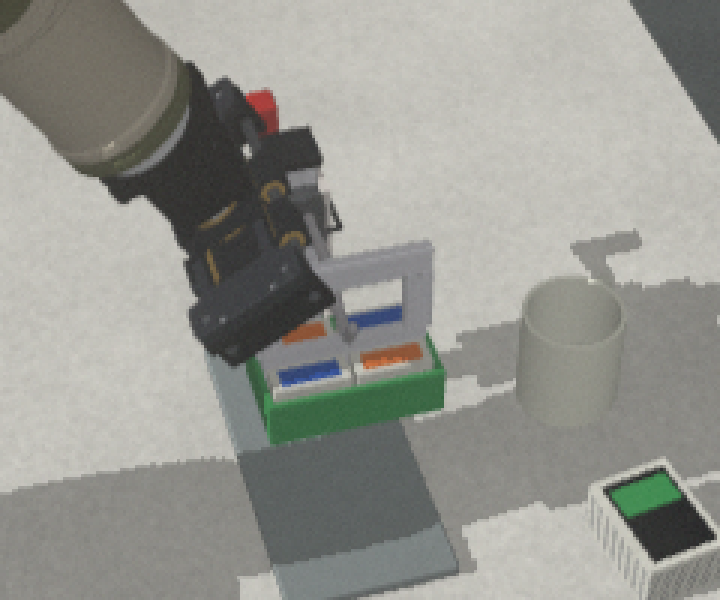

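```bash
cat >> h.py <<'E'
def favg(n=14):
    F=[];T=[]
    for i in range(n):
        s=read_state();F.append(s['ft_force']);T.append(s['torque']);camera("top")
    F=np.array(F);print("favg",F.mean(0).round(2),"sd",F.std(0).round(2),"tq",np.mean(T,0).round(3));return F.mean(0)
E
python3 - <<'E'
from h import *
favg(); s=st()
Rc=R.from_quat(s['eef_rot']).as_matrix();print(Rc.T@[0,.002,-.030], Rc.T@[0,0,-.01])
E
```

```text
favg [-0.15 -0.12 -4.93] sd [0.41 0.44 0.47] tq [-8.10e-02  1.43e+00  1.00e-03]
t 12.35 p [0.5368 0.0046 0.2423] x [ 0.502  0.015 -0.865] z [ 0.03 -1.    0.  ] F [-0.02 -0.43 -4.68] w 0.0094 q [ 0.17 -0.24 -0.25  2.11 -0.04  0.74 -1.61]
[ 0.0259652  -0.01502525 -0.00201247] [ 8.64524688e-03 -5.02590156e-03 -4.45750702e-06]
```

arm_command([
  [255,4,-2.5,-0.5,0,0,0],
  [255,10,-6,-1,0,0,0],
  [255,16,-9,-1,0,0,0],
  [255,21,-12,-1,0,0,0],
  [255,24,-14,-1,0,0,0],
  [255,26,-15,-1,0,0,0],
  [255,26,-15,-1,0,0,0],
])

```text
time: 13.05
ee_pos: [0.5367, 0.0055, 0.212]
eef_rot: [0.607, 0.362, -0.344, 0.618]
ft_force: [0.4, 0.1, -4.9]
width: 0.0095
```

```bash
python3 - <<'E'
from h import *
s=st()
cv2.imwrite("pics/w9.png",camera("wrist")[:,:,::-1])
cv2.imwrite("pics/s9.png",camera("side")[110:310,200:440,::-1].repeat(3,0).repeat(3,1))
E
```

```text
t 13.05 p [0.5367 0.0055 0.212 ] x [ 0.502  0.015 -0.865] z [ 0.03 -1.    0.  ] F [ 0.37  0.1  -4.87] w 0.0095 q [ 0.17 -0.21 -0.26  2.16 -0.03  0.66 -1.63]
```

View pics/w9.png

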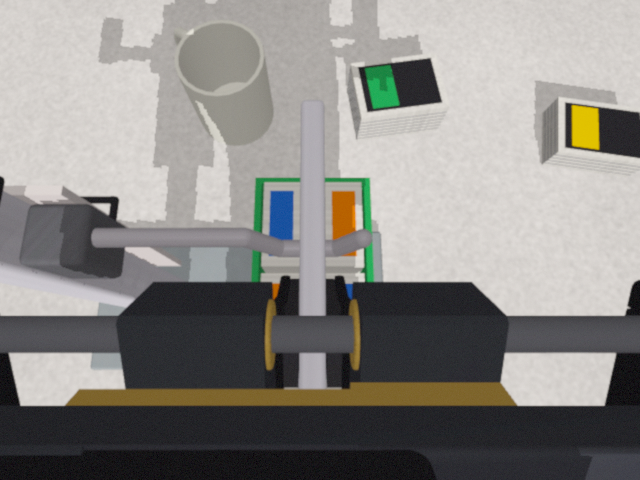

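View pics/s9.png

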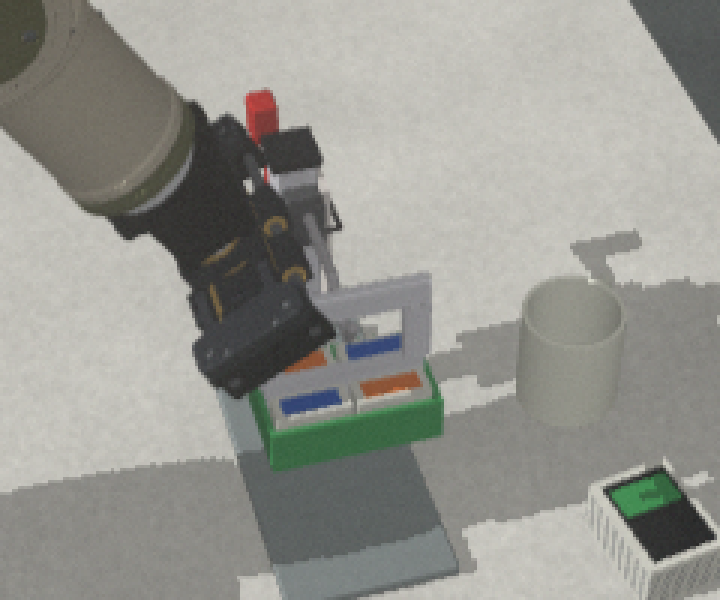

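arm_command([
  [255,1.5,-1,-0.5,0,0,0],
  [255,3.5,-2,-1,0,0,0],
  [255,5.5,-3.2,-1,0,0,0],
  [255,7.5,-4.4,-1,0,0,0],
  [255,9.5,-5.5,-1,0,0,0],
  [255,11.5,-6.7,-1,0,0,0],
  [255,13.5,-7.8,-1,0,0,0],
  [255,15.5,-9,-1,0,0,0],
  [255,17.3,-10,-1,0,0,0],
  [255,17.3,-10,-1,0,0,0],
])

```text
time: 14.15
ee_pos: [0.5368, 0.0066, 0.1921]
eef_rot: [0.607, 0.362, -0.343, 0.618]
ft_force: [-0.4, 0.1, -3.3]
width: 0.0092
```

```bash
python3 - <<'E'
from h import *
st();favg(6);st()
E
```

```text
t 14.15 p [0.5368 0.0066 0.1921] x [ 0.502  0.015 -0.865] z [ 0.03 -1.    0.  ] F [-0.44  0.07 -3.28] w 0.0092 q [ 0.17 -0.19 -0.27  2.18 -0.02  0.62 -1.64]
favg [-0.39  0.33 -3.28] sd [0.33 0.38 0.32] tq [0.089 1.327 0.112]
t 14.45 p [0.5369 0.0066 0.1924] x [ 0.502  0.015 -0.864] z [ 0.03 -1.    0.  ] F [-1.07  1.28 -3.18] w 0.0099 q [ 0.17 -0.19 -0.27  2.18 -0.02  0.62 -1.64]
```

arm_command([
  [255,1.5,-1,0,0,0,0],
  [255,3.5,-2,0,0,0,0],
  [255,5.5,-3.2,0,0,0,0],
  [255,7.5,-4.4,0,0,0,0],
  [255,9.5,-5.5,0,0,0,0],
  [255,11.5,-6.7,0,0,0,0],
  [255,13.5,-7.8,0,0,0,0],
  [255,15.5,-9,0,0,0,0],
  [255,17.3,-10,0,0,0,0],
  [255,17.3,-10,0,0,0,0],
])

```text
time: 15.45
ee_pos: [0.5369, 0.0066, 0.1722]
eef_rot: [0.607, 0.362, -0.343, 0.618]
ft_force: [-0.4, 0.4, -0.7]
width: 0.0096
```

```bash
python3 - <<'E'
from h import *
st();favg(10)
cv2.imwrite("pics/w10.png",camera("wrist")[:,:,::-1])
E
```

```text
t 15.45 p [0.5369 0.0066 0.1722] x [ 0.502  0.015 -0.865] z [ 0.03 -1.    0.  ] F [-0.42  0.39 -0.66] w 0.0096 q [ 0.17 -0.16 -0.27  2.21 -0.    0.57 -1.65]
favg [-0.65  0.84 -1.11] sd [0.54 0.34 0.28] tq [0.114 1.047 0.136]
```

View pics/w10.png

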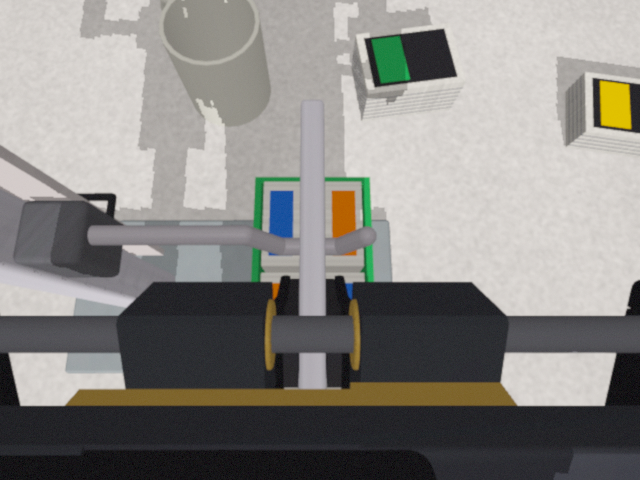

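arm_command([
  [255,1,-0.5,0,0,0,0],
  [255,2.5,-1.4,0,0,0,0],
  [255,4,-2.3,0,0,0,0],
  [255,5.5,-3.2,0,0,0,0],
  [255,7,-4,0,0,0,0],
  [255,8.3,-4.8,0,0,0,0],
  [255,8.7,-5,0,0,0,0],
  [255,8.7,-5,0,0,0,0],
])

```text
time: 16.8
ee_pos: [0.537, 0.0066, 0.1623]
eef_rot: [0.607, 0.362, -0.343, 0.618]
ft_force: [-1.6, 1.7, -0.0]
width: 0.0099
```

```bash
python3 - <<'E'
from h import *
st();favg(20);st()
cv2.imwrite("pics/s10.png",camera("side")[110:310,200:440,::-1].repeat(3,0).repeat(3,1))
E
```

```text
t 16.8 p [0.537  0.0066 0.1623] x [ 0.502  0.015 -0.865] z [ 0.03 -1.    0.  ] F [-1.63  1.7  -0.01] w 0.0099 q [ 0.17 -0.15 -0.28  2.22  0.    0.54 -1.66]
favg [-1.1   1.02  0.14] sd [0.49 0.51 0.56] tq [0.152 0.958 0.156]
t 17.8 p [0.5369 0.0066 0.1623] x [ 0.502  0.015 -0.865] z [ 0.03 -1.    0.  ] F [-0.65  1.01 -0.52] w 0.0097 q [ 0.17 -0.15 -0.28  2.22  0.    0.54 -1.66]
```

View pics/s10.png

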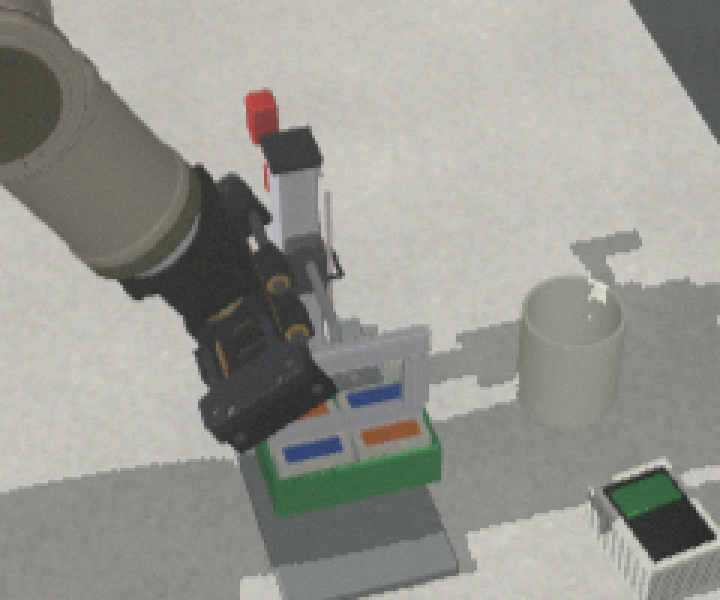

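arm_command([
  [255,-0.3,-0.5,-0.5,0,0,0],
  [255,-0.5,-0.9,-1,0,0,0],
  [255,-0.5,-0.9,-1,0,0,0],
  [255,-0.5,-0.9,-1,0,0,0],
])

```text
time: 18.25
ee_pos: [0.5361, 0.0071, 0.1625]
eef_rot: [0.608, 0.361, -0.344, 0.618]
ft_force: [1.6, -3.3, -0.0]
width: 0.0094
```

```bash
python3 - <<'E'
from h import *
st();favg(14)
E
```

```text
t 18.25 p [0.5361 0.0071 0.1625] x [ 0.503  0.014 -0.864] z [ 0.029 -1.     0.001] F [ 1.6  -3.27 -0.05] w 0.0094 q [ 0.17 -0.15 -0.28  2.22  0.    0.54 -1.66]
favg [ 1.23 -3.33 -0.07] sd [0.53 0.53 0.59] tq [-0.714  0.469 -0.478]
```

arm_command([
  [255,0.3,0.4,0.7,0,0,0],
  [255,0.3,0.4,0.7,0,0,0],
  [255,0.3,0.4,0.7,0,0,0],
  [255,0.3,0.4,0.7,0,0,0],
])

```text
time: 19.35
ee_pos: [0.5361, 0.0072, 0.1619]
eef_rot: [0.607, 0.362, -0.344, 0.618]
ft_force: [-2.8, -0.2, 0.6]
width: 0.0093
```

```bash
python3 - <<'E'
from h import *
st();favg(14)
E
```

```text
t 19.35 p [0.5361 0.0072 0.1619] x [ 0.502  0.015 -0.865] z [ 0.03 -1.    0.  ] F [-2.83 -0.24  0.62] w 0.0093 q [ 0.17 -0.15 -0.28  2.22  0.    0.54 -1.66]
favg [-3.08  0.77  0.07] sd [0.49 0.55 0.47] tq [0.158 1.338 0.18 ]
```

arm_command([
  [255,-0.2,-0.3,0,0,0,0],
  [255,-0.2,-0.3,0,0,0,0],
  [255,-0.2,-0.3,0,0,0,0],
])

```text
time: 20.35
ee_pos: [0.5363, 0.007, 0.1625]
eef_rot: [0.608, 0.362, -0.343, 0.618]
ft_force: [-1.4, 2.6, 0.1]
width: 0.0093
```

```bash
python3 - <<'E'
from h import *
st();favg(14)
E
```

```text
t 20.35 p [0.5363 0.007  0.1625] x [ 0.503  0.015 -0.864] z [ 0.03 -1.    0.  ] F [-1.43  2.59  0.12] w 0.0093 q [ 0.17 -0.15 -0.28  2.22  0.    0.54 -1.66]
favg [-0.41  2.93 -0.04] sd [0.56 0.45 0.5 ] tq [0.494 0.762 0.408]
```

arm_command([
  [255,0,0,-0.4,0,0,0],
  [255,0,0,-0.4,0,0,0],
  [255,0,0,-0.4,0,0,0],
])

```text
time: 21.35
ee_pos: [0.5361, 0.0071, 0.1623]
eef_rot: [0.607, 0.362, -0.344, 0.618]
ft_force: [0.0, 1.9, -0.2]
width: 0.009
```

```bash
python3 - <<'E'
from h import *
st();favg(12)
E
```

```text
t 21.35 p [0.5361 0.0071 0.1623] x [ 0.502  0.015 -0.864] z [ 0.03 -1.    0.  ] F [ 0.04  1.9  -0.24] w 0.009 q [ 0.17 -0.15 -0.28  2.22  0.    0.54 -1.66]
favg [ 1.35  1.04 -0.18] sd [0.67 0.58 0.48] tq [0.114 0.479 0.128]
```

arm_command([
  [255,0,0,0,0,0,0],
  [255,0,0,0,0,0,0],
  [215,0,0,0,0,0,0],
  [215,0,0,0,0,0,0],
  [205,0,0,0,0,0,0],
  [195,0,0,0,0,0,0],
  [185,0,0,0,0,0,0],
  [175,0,0,0,0,0,0],
  [165,0,0,0,0,0,0],
], newtons=3)

```text
time: 22.85
ee_pos: [0.536, 0.0072, 0.1623]
eef_rot: [0.607, 0.362, -0.344, 0.618]
ft_force: [-0.5, 0.6, 0.1]
width: 0.0283
```

```bash
python3 - <<'E'
from h import *
s=st()
cv2.imwrite("pics/w11.png",camera("wrist")[:,:,::-1])
cv2.imwrite("pics/s11.png",camera("side")[110:310,200:440,::-1].repeat(3,0).repeat(3,1))
favg(8)
E
```

```text
t 22.85 p [0.536  0.0072 0.1623] x [ 0.502  0.015 -0.865] z [ 0.03 -1.    0.  ] F [-0.52  0.65  0.05] w 0.0283 q [ 0.17 -0.15 -0.28  2.22  0.    0.54 -1.66]
favg [0.27 0.36 0.02] sd [0.34 0.36 0.57] tq [-0.074  0.726 -0.006]
```

View pics/w11.png

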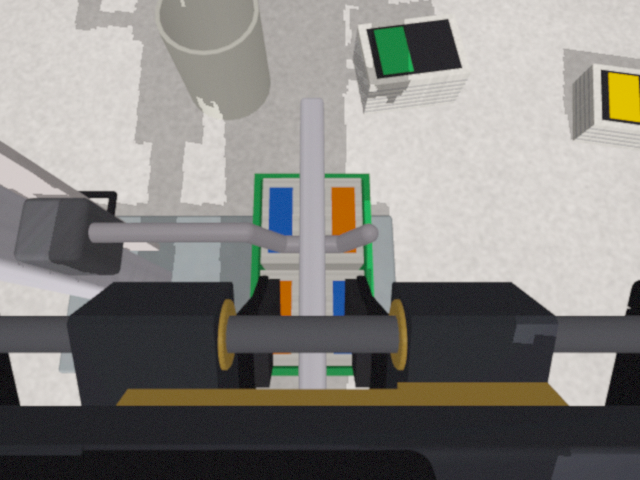

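View pics/s11.png

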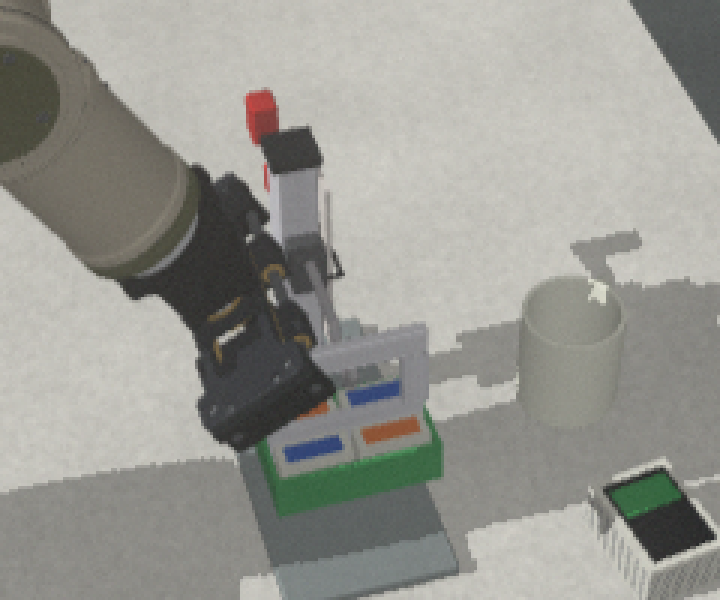

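arm_command([
  [160,-3,0,0,0,0,0],
  [150,-10,0,0,0,0,0],
  [150,-20,0,0,0,0,0],
  [150,-32,0,0,0,0,0],
  [150,-45,0,0,0,0,0],
  [150,-60,0,0,0,0,0],
  [150,-75,0,0,0,0,0],
  [150,-90,0,0,0,0,0],
  [150,-90,0,0,0,0,0],
])

```text
time: 24.25
ee_pos: [0.4911, 0.006, 0.2431]
eef_rot: [0.608, 0.36, -0.342, 0.619]
ft_force: [-0.3, 0.9, -0.5]
width: 0.036
```

```bash
python3 - <<'E'
from h import *
s=st();np.save("w12.npy",np.r_[s['ee_pos'],s['eef_rot']])
cv2.imwrite("pics/w12.png",camera("wrist")[:,:,::-1])
cv2.imwrite("pics/s12.png",camera("side")[110:310,200:440,::-1].repeat(3,0).repeat(3,1))
t=camera("top");cv2.imwrite("pics/t12f.png",t[:,:,::-1])
cv2.imwrite("pics/t12.png",t[170:300,180:380,::-1].repeat(4,0).repeat(4,1))
E
```

```text
t 24.25 p [0.4911 0.006  0.2431] x [ 0.506  0.015 -0.862] z [ 0.03  -1.     0.001] F [-0.27  0.93 -0.47] w 0.036 q [ 0.15 -0.36 -0.24  2.2  -0.07  0.76 -1.59]
```

View pics/w12.png

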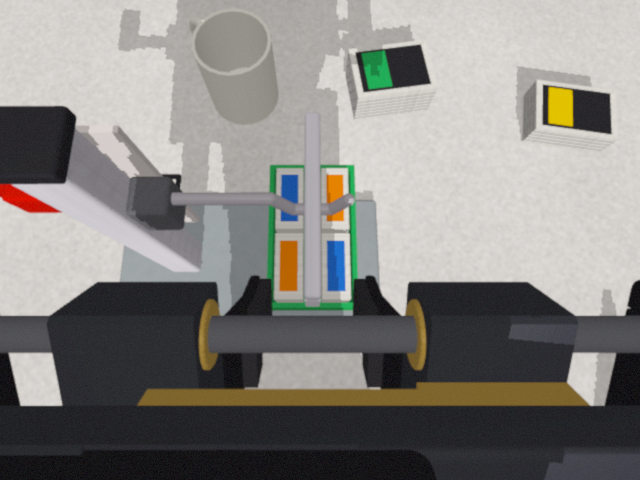

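View pics/s12.png

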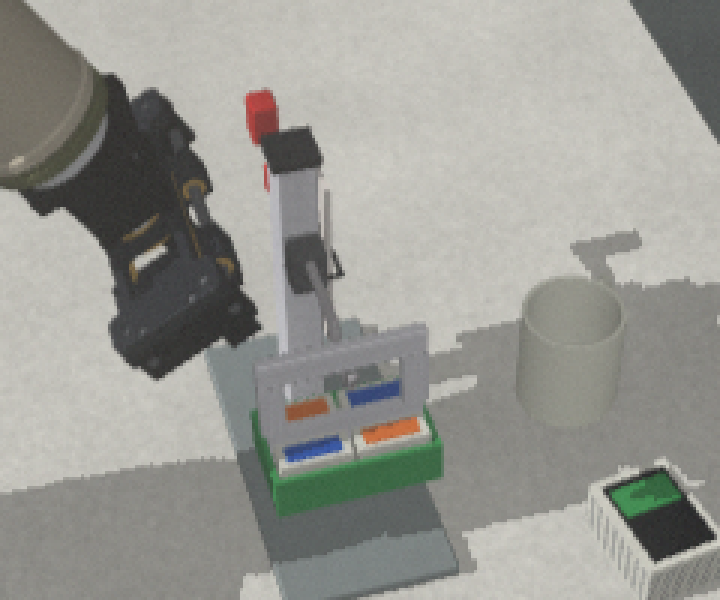

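View pics/t12.png

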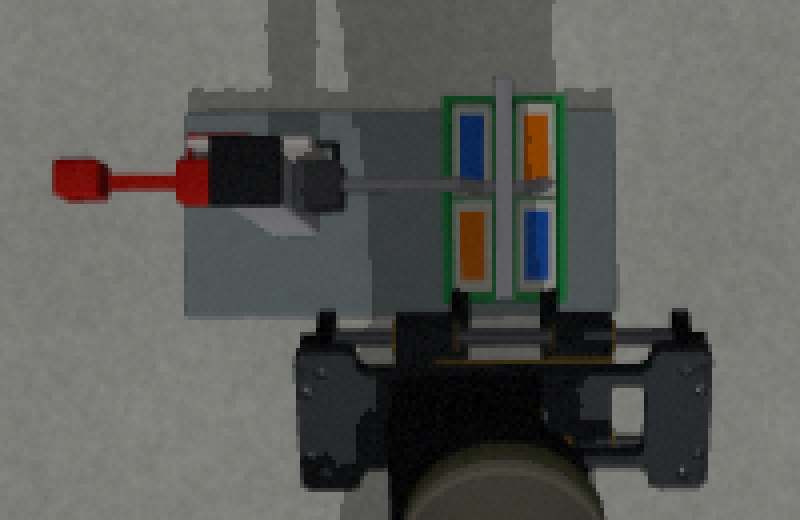

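```bash
python3 - <<'E'
from h import *
S=cam("side");T=cam("top");s=cv2.imread("pics/side0.png");t=cv2.imread("pics/t12f.png")
def crop(im,x,y,w,h,f,n): cv2.imwrite(n,cv2.resize(im[y:y+h,x:x+w],None,fx=f,fy=f,interpolation=cv2.INTER_NEAREST))
crop(s,275,130,30,40,14,"pics/cs.png");crop(t,185,200,50,30,14,"pics/ct.png")
m=Rf(35,10);print(rel([.50,.09,.34],m)); 
w=np.load("w12.npy");C=cam("wrist",dict(ee_pos=w[:3],eef_rot=w[3:]))
print("bar far end/near end z=.184", onz(C,312,113,.1868),onz(C,312,303,.1868))
print("hook tip tri side/wrist; wrist px 352,199", [onz(C,352,199,z) for z in (.186,)])
E
```

```text
[-80.6316  60.5638 -83.7216  -0.5481   0.2009  -0.342 ]
bar far end/near end z=.184 [0.62029509 0.01011848 0.1868    ] [0.49568557 0.00653413 0.1868    ]
hook tip tri side/wrist; wrist px 352,199 [array([ 0.56081971, -0.01655444,  0.186     ])]
```

View pics/cs.png

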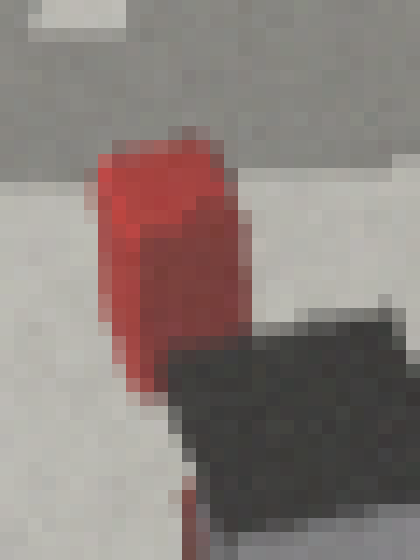

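View pics/ct.png

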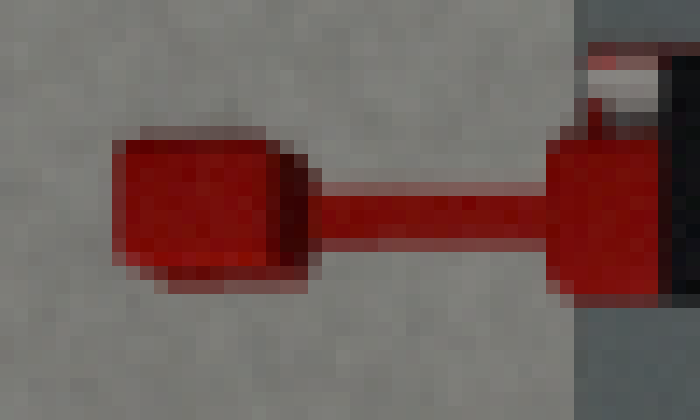

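```bash
python3 - <<'E'
from h import *
S=cam("side");T=cam("top")
print(tri([(S,(287,143.1)),(T,(198.7,214.1))]),onz(T,198.7,214.1,.236),onz(S,287,143.1,.236))
E
```

```text
(array([0.55365311, 0.22936516, 0.22928922]), [np.float64(0.0009043907062708676), np.float64(0.0009043907062709812)]) [0.55209525 0.22798967 0.236     ] [0.55303945 0.22068703 0.236     ]
```

arm_command([
  [200,-20,8,-3,0,0,-0.03],
  [255,-40,16,-6,0,0,-0.06],
  [255,-60,28,-10,-0.05,0.02,-0.1],
  [255,-78,42,-20,-0.12,0.04,-0.14],
  [255,-84,52,-35,-0.2,0.07,-0.18],
  [255,-84,60,-50,-0.28,0.1,-0.22],
  [255,-83,60,-62,-0.36,0.13,-0.26],
  [255,-82,60,-72,-0.43,0.16,-0.3],
  [255,-81,60,-80,-0.5,0.18,-0.33],
  [255,-81,60,-84,-0.55,0.2,-0.34],
])

```text
time: 25.4
ee_pos: [0.4997, 0.0912, 0.3387]
eef_rot: [0.378, 0.598, -0.269, 0.654]
ft_force: [-0.7, 0.7, -0.8]
width: 0.0001
```

```bash
python3 - <<'E'
from h import *
st();print(rel([.55,.226,.30],Rf(91.7,0)))
E
```

```text
t 25.4 p [0.4997 0.0912 0.3387] x [ 0.14   0.099 -0.985] z [ 0.578 -0.816  0.   ] F [-0.75  0.68 -0.8 ] w 0.0001 q [ 0.03 -0.07 -0.24  1.68 -0.09  1.37 -1.15]
[ 5.861840e+01  1.105329e+02 -8.086440e+01 -9.816000e-01  8.510000e-02
 -1.587000e-01]
```

arm_command([
  [255,2,12,-8,-0.1,0.01,-0.02],
  [255,4,24,-16,-0.2,0.02,-0.04],
  [255,6,36,-24,-0.3,0.03,-0.05],
  [255,9,48,-33,-0.4,0.04,-0.07],
  [255,13,60,-42,-0.5,0.04,-0.08],
  [255,18,72,-52,-0.6,0.05,-0.1],
  [255,25,84,-62,-0.7,0.06,-0.11],
  [255,35,96,-70,-0.8,0.07,-0.13],
  [255,46,104,-76,-0.9,0.08,-0.15],
  [255,58,110,-80,-0.98,0.085,-0.159],
])

```text
time: 26.4
ee_pos: [0.5506, 0.2249, 0.3004]
eef_rot: [-0.01, 0.707, 0.01, 0.707]
ft_force: [-0.0, 0.1, -0.1]
width: 0.0004
```

```bash
python3 - <<'E'
from h import *
s=st();np.save("w13.npy",np.r_[s['ee_pos'],s['eef_rot']])
cv2.imwrite("pics/w13.png",camera("wrist")[:,:,::-1])
t=camera("top");cv2.imwrite("pics/t13.png",t[150:300,170:370,::-1].repeat(4,0).repeat(4,1))
E
```

```text
t 26.4 p [0.5506 0.2249 0.3004] x [ 0.001 -0.001 -1.   ] z [1.    0.029 0.001] F [-0.01  0.13 -0.1 ] w 0.0004 q [-0.15  0.26 -0.39  1.4   0.1   1.49 -0.51]
```

View pics/w13.png

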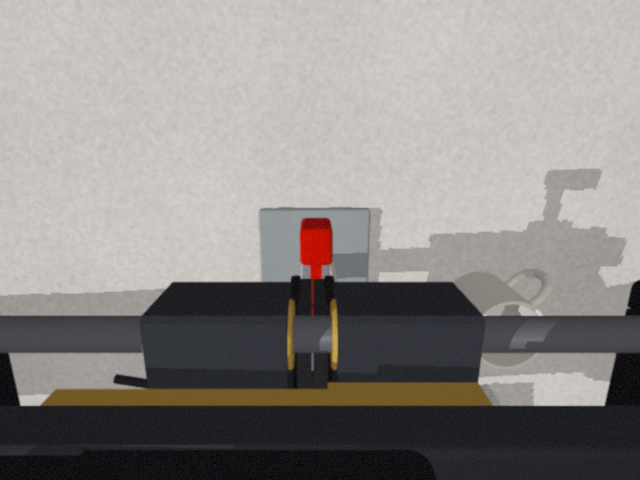

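View pics/t13.png

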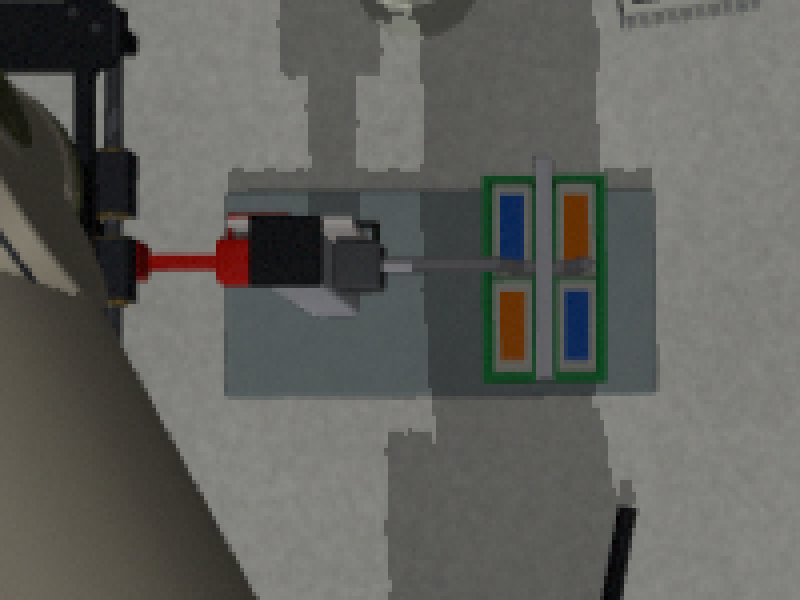

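```bash
python3 - <<'E'
from h import *
w=np.load("w13.npy");C=cam("wrist",dict(ee_pos=w[:3],eef_rot=w[3:]))
for z in (.232,.238): print(onz(C,316,248,z),onz(C,316,233,z),onz(C,316,262,z))
E
```

```text
[0.55375757 0.22827421 0.232     ] [0.55347295 0.23763918 0.232     ] [0.55402864 0.21935529 0.232     ]
[0.55363427 0.23008396 0.238     ] [0.55335708 0.23920467 0.238     ] [0.55389827 0.22139767 0.238     ]
```

arm_command([
  [255,15,2,1,0,0,0],
  [255,30,3.5,2,0,0,0],
  [255,45,3.5,2,0,0,0],
  [255,52,3.5,2,0,0,0],
  [255,56,3.5,2,0,0,0],
  [255,60,3.5,2,0,0,0],
  [255,64,3.5,2,0,0,0],
  [255,67,3.5,2,0,0,0],
  [255,70,3.5,2,0,0,0],
])

```text
time: 27.4
ee_pos: [0.5527, 0.2274, 0.2324]
eef_rot: [-0.008, 0.706, 0.009, 0.708]
ft_force: [-1.2, 0.4, 2.7]
width: 0.0
```

```bash
python3 - <<'E'
from h import *
s=st();favg(4)
cv2.imwrite("pics/w14.png",camera("wrist")[:,:,::-1])
cv2.imwrite("pics/s14.png",camera("side")[80:280,200:440,::-1].repeat(3,0).repeat(3,1))
E
```

```text
t 27.4 p [0.5527 0.2274 0.2324] x [ 0.004  0.    -1.   ] z [1.    0.024 0.004] F [-1.24  0.36  2.72] w 0.0 q [-0.15  0.29 -0.39  1.51  0.11  1.36 -0.52]
favg [0.13 0.15 1.52] sd [0.82 0.34 1.21] tq [-0.109  0.057  0.003]
```

View pics/w14.png

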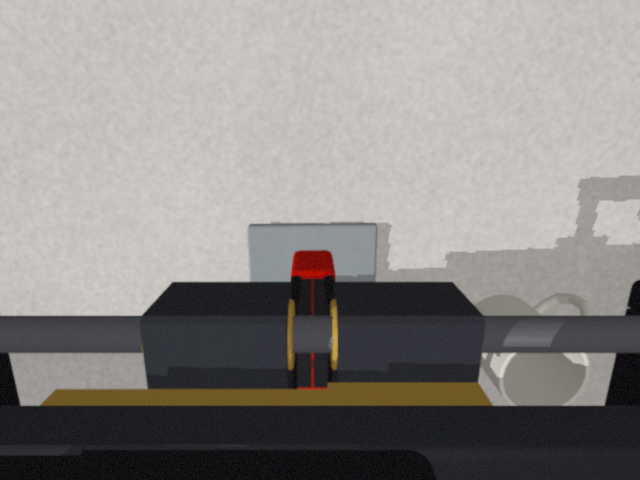

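View pics/s14.png

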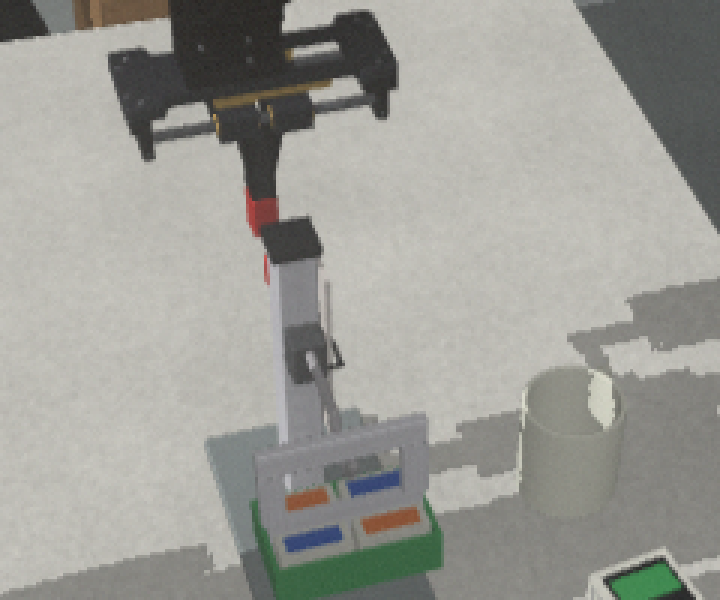

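arm_command([
  [255,3,0,0,0,0,0],
  [255,7,0,0,0,0,0],
  [255,11,0,0,0,0,0],
  [255,15,0,0,0,0,0],
  [255,19,0,0,0,0,0],
  [255,23,0,0,0,0,0],
  [255,26,0,0,0,0,0],
  [255,28,0,0,0,0,0],
  [255,30,0,0,0,0,0],
  [255,30,0,0,0,0,0],
])

```text
time: 28.7
ee_pos: [0.5526, 0.2272, 0.2019]
eef_rot: [-0.009, 0.706, 0.008, 0.708]
ft_force: [-0.5, 0.1, -0.7]
width: 0.0006
```

```bash
python3 - <<'E'
from h import *
s=st();favg(3)
cv2.imwrite("pics/w15.png",camera("wrist")[:,:,::-1])
cv2.imwrite("pics/s15.png",camera("side")[80:280,200:440,::-1].repeat(3,0).repeat(3,1))
print(rel([.552,.235,.34],Rf(91.7,0)))
E
```

```text
t 28.7 p [0.5526 0.2272 0.2019] x [ 0.003 -0.    -1.   ] z [1.    0.024 0.003] F [-0.54  0.12 -0.65] w 0.0006 q [-0.15  0.31 -0.39  1.55  0.12  1.3  -0.53]
favg [ 0.05  0.17 -0.15] sd [0.44 0.04 0.37] tq [-0.071  0.038 -0.026]
[-1.38042e+02  7.88290e+00  3.93000e-02 -5.80000e-03  2.70000e-03
  5.00000e-04]
```

View pics/s15.png

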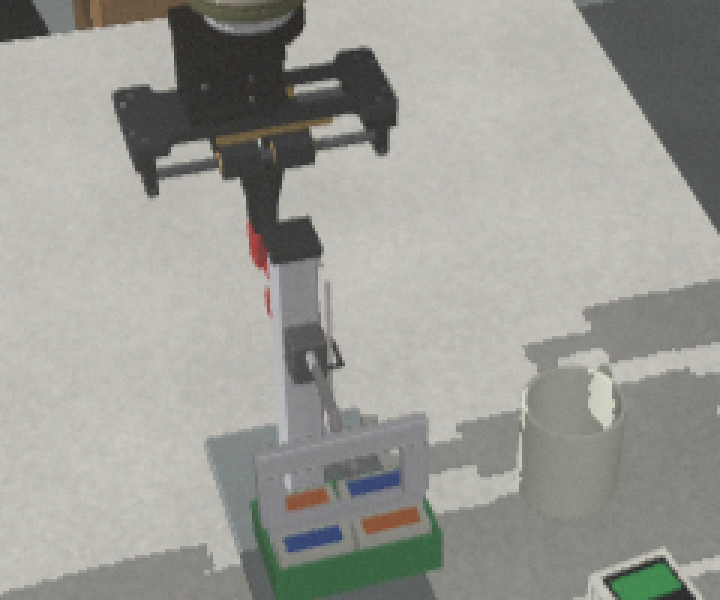

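arm_command([
  [255,-20,1,0,0,0,0],
  [255,-50,4,0,0,0,0],
  [255,-90,8,0,0,0,0],
  [255,-130,8,0,0.05,0,0],
  [255,-150,8,10,0.19,0,0],
  [255,-150,0,25,0.33,0,0],
  [255,-150,-12,40,0.47,0,0],
  [255,-150,-24,55,0.61,0,0],
  [255,-150,-36,70,0.75,0,0],
  [255,-150,-48,80,0.89,0,0],
])

```text
time: 29.95
ee_pos: [0.634, 0.1805, 0.3519]
eef_rot: [0.299, 0.64, -0.298, 0.642]
ft_force: [0.2, 0.3, -0.6]
width: 0.0008
```

```bash
python3 - <<'E'
from h import *
s=st();print(rel([.648,.13,.30],Rf(1.7,-35)))
E
```

```text
t 29.95 p [0.634  0.1805 0.3519] x [ 0.003 -0.    -1.   ] z [ 0.643 -0.766  0.002] F [ 0.2   0.34 -0.56] w 0.0008 q [-0.19  0.39 -0.23  1.12  0.09  1.64 -1.27]
[ 51.9841 -21.8855  47.5796   0.6476   0.2056  -0.5899]
```

arm_command([
  [255,5,-3,7,0.08,0.025,-0.075],
  [255,11,-6,14,0.16,0.05,-0.15],
  [255,18,-8,20,0.24,0.075,-0.22],
  [255,25,-11,27,0.32,0.1,-0.3],
  [255,32,-14,34,0.4,0.13,-0.37],
  [255,40,-17,40,0.49,0.155,-0.445],
  [255,47,-20,45,0.57,0.18,-0.52],
  [255,52,-22,48,0.648,0.206,-0.59],
  [255,52,-22,48,0.648,0.206,-0.59],
  [255,52,-22,48,0.648,0.206,-0.59],
])

```text
time: 30.95
ee_pos: [0.6432, 0.1345, 0.3433]
eef_rot: [0.407, 0.601, -0.554, 0.408]
ft_force: [0.9, 0.2, -1.2]
width: 0.0006
```

```bash
python3 - <<'E'
from h import *
s=st();np.save("w16.npy",np.r_[s['ee_pos'],s['eef_rot']])
cv2.imwrite("pics/w16.png",camera("wrist")[:,:,::-1])
E
```

```text
t 30.95 p [0.6432 0.1345 0.3433] x [-0.337  0.037 -0.941] z [ 0.04  -0.998 -0.054] F [ 0.87  0.16 -1.17] w 0.0006 q [-0.03  0.72 -0.45  0.72  0.13  2.06 -1.9 ]
```

View pics/w16.png

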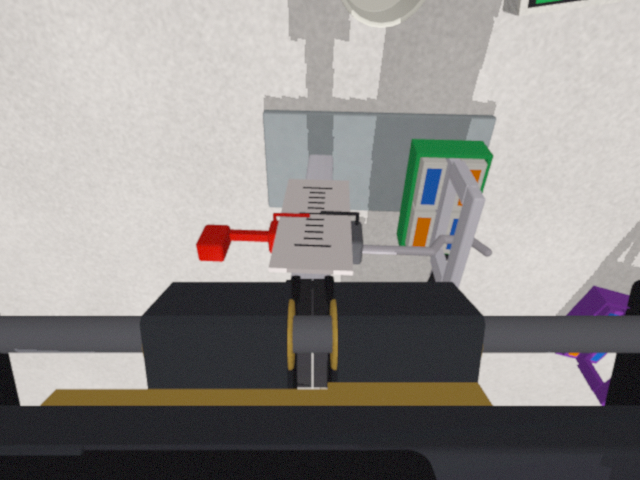

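```bash
python3 - <<'E'
import cv2
im=cv2.imread("pics/w16.png");cv2.imwrite("pics/w16c.png",cv2.resize(im[170:280,265:370],None,fx=7,fy=5.4,interpolation=cv2.INTER_CUBIC))
E
```

```text
(no output)
```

View pics/w16c.png

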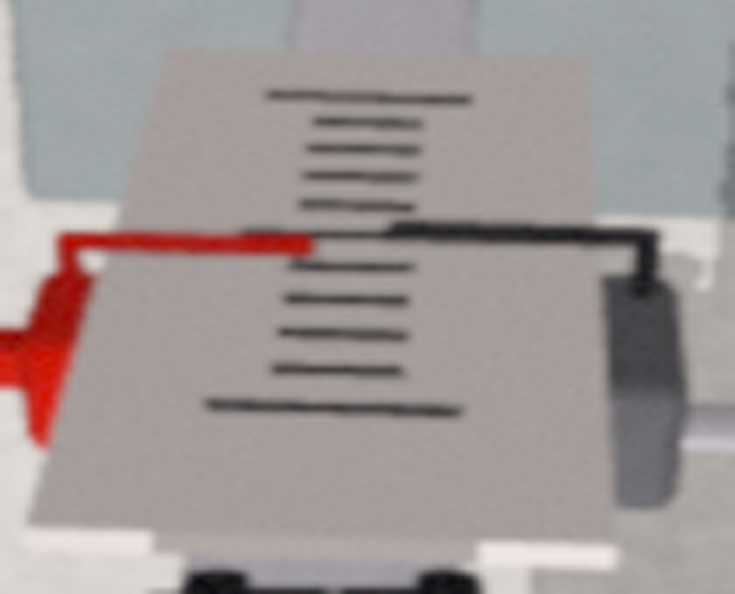

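```bash
cat > needles.py <<'E'
from h import *
def run(img,npy,r0,r1,redcols,blkcols,xp=.577):
    im=cv2.imread(img).astype(float);w=np.load(npy);C=cam("wrist",dict(ee_pos=w[:3],eef_rot=w[3:]))
    n=np.array([np.cos(np.radians(1.7)),np.sin(np.radians(1.7)),0]);p0=np.array([xp,.13,0])
    def z(u,v):
        t,d=ray(C,u,v);return t+d*((p0-t)@n)/(d@n)
    for nm,cols in (("red",redcols),("blk",blkcols)):
        out=[]
        for u in cols:
            c=im[r0:r1,u]
            wt=np.clip(c[:,2]-c[:,1]-60,0,None) if nm=="red" else np.clip(90-c.max(1),0,None)
            if wt.sum()<20: continue
            v=r0+(wt*np.arange(r1-r0)).sum()/wt.sum();out.append((u,v,*z(u,v)))
        out=np.array(out);print(nm,out[:,1].min().round(2),out[:,1].max().round(2),"P mean",out[:,2:].mean(0).round(4),"z std",out[:,4].std().round(5),"slope dz/dy",np.polyfit(out[:,3],out[:,4],1)[0].round(3))
E
python3 - <<'E'
from needles import *
for xp in (.575,.585): run("pics/w16.png","w16.npy",208,222,range(280,308),range(325,355),xp)
E
```

```text
red 214.17 214.88 P mean [0.5741 0.1592 0.1607] z std 0.00028 slope dz/dy 0.019
blk 212.17 214.14 P mean [0.5754 0.117  0.1549] z std 0.00027 slope dz/dy -0.012
red 214.17 214.88 P mean [0.5842 0.1578 0.1769] z std 0.00026 slope dz/dy 0.019
blk 212.17 214.14 P mean [0.5854 0.1179 0.1714] z std 0.00026 slope dz/dy -0.012
```

```bash
python3 - <<'E'
from h import *
s=st();print(rel([.634,.18,.352],Rf(50,0)))
print(rel([.5525,.2285,.30],Rf(91.4,0),np.array([.634,.18,.352]),Rf(50,0)))
E
```

```text
t 31.0 p [0.644  0.1359 0.3537] x [-0.321  0.044 -0.946] z [ 0.04  -0.997 -0.06 ] F [-0.96  0.2   6.69] w 0.0006 q [-0.03  0.71 -0.47  0.71  0.14  2.06 -1.91]
[  6.7756  -6.3644 -44.2426  -0.8153  -0.1911   0.2805]
[ 52.     -15.234  -93.6078  -0.7226   0.       0.    ]
```

arm_command([
  [255,1,-1,-4,-0.08,-0.02,0.03],
  [255,2,-2,-9,-0.17,-0.04,0.06],
  [255,3,-3,-14,-0.26,-0.06,0.09],
  [255,4,-4,-20,-0.36,-0.08,0.12],
  [255,5,-4,-25,-0.46,-0.11,0.16],
  [255,5,-5,-30,-0.56,-0.13,0.19],
  [255,6,-6,-35,-0.65,-0.15,0.22],
  [255,7,-6,-40,-0.74,-0.17,0.25],
  [255,7,-6,-44,-0.815,-0.19,0.28],
  [255,7,-6,-44,-0.815,-0.19,0.28],
])

```text
time: 32.0
ee_pos: [0.6329, 0.18, 0.3479]
eef_rot: [0.238, 0.667, -0.242, 0.663]
ft_force: [0.7, -0.1, 0.1]
width: 0.0001
```

```bash
python3 - <<'E'
from h import *
s=st();print(rel([.5525,.2285,.30],Rf(91.4,0)))
E
```

```text
t 32.0 p [0.6329 0.18   0.3479] x [-0.007 -0.003 -1.   ] z [ 0.77  -0.638 -0.004] F [ 0.74 -0.09  0.1 ] w 0.0001 q [ 0.05  0.45 -0.62  1.1   0.26  1.67 -1.19]
[ 4.83942e+01 -1.36784e+01 -9.26397e+01 -7.16800e-01 -6.00000e-03
  4.80000e-03]
```

arm_command([
  [255,0,-2,-10,-0.08,0,0],
  [255,0,-4,-22,-0.17,0,0],
  [255,0,-6,-36,-0.27,0,0],
  [255,0,-8,-50,-0.37,0,0],
  [255,3,-10,-64,-0.47,0,0],
  [255,10,-12,-78,-0.57,0,0],
  [255,20,-13,-88,-0.66,0,0],
  [255,35,-14,-93,-0.717,-0.006,0.005],
  [255,48,-14,-93,-0.717,-0.006,0.005],
  [255,48,-14,-93,-0.717,-0.006,0.005],
])

```text
time: 33.0
ee_pos: [0.5526, 0.227, 0.2977]
eef_rot: [-0.007, 0.709, 0.006, 0.705]
ft_force: [1.0, -0.2, 0.5]
width: 0.0003
```

```bash
python3 - <<'E'
from h import *
s=st();print(rel([.5525,.2275,.1963],Rf(91.4,0)))
cv2.imwrite("pics/w17.png",camera("wrist")[:,:,::-1])
E
```

```text
t 33.0 p [0.5526 0.227  0.2977] x [-0.005 -0.002 -1.   ] z [ 1.     0.018 -0.005] F [ 1.   -0.21  0.46] w 0.0003 q [ 0.14  0.34 -0.78  1.38  0.24  1.52 -0.61]
[ 1.013996e+02  6.910000e-01  4.211000e-01 -6.100000e-03 -4.700000e-03
  1.600000e-03]
```

View pics/w17.png

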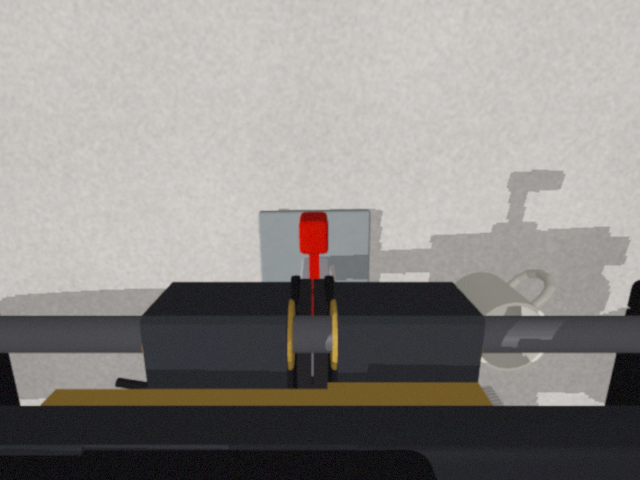

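arm_command([
  [255,20,0.7,0.5,0,-0.005,0],
  [255,45,0.7,0.5,0,-0.005,0],
  [255,70,0.7,0.5,0,-0.005,0],
  [255,85,0.7,0.5,0,-0.005,0],
  [255,91,0.7,0.5,0,-0.005,0],
  [255,95,0.7,0.5,0,-0.005,0],
  [255,98,0.7,0.5,0,-0.005,0],
  [255,100,0.7,0.5,0,-0.005,0],
  [255,100,0.7,0.5,0,-0.005,0],
  [255,100,0.7,0.5,0,-0.005,0],
])

```text
time: 34.05
ee_pos: [0.5534, 0.229, 0.2002]
eef_rot: [-0.008, 0.705, 0.008, 0.709]
ft_force: [0.6, 1.4, 1.9]
width: 0.0005
```

```bash
python3 - <<'E'
from h import *
s=st();favg(4);st()
E
```

```text
t 34.05 p [0.5534 0.229  0.2002] x [ 0.005  0.    -1.   ] z [1.    0.022 0.005] F [0.59 1.43 1.94] w 0.0005 q [ 0.14  0.38 -0.77  1.54  0.27  1.33 -0.64]
favg [1.05 0.79 2.27] sd [0.75 0.39 0.25] tq [ 0.057 -0.205 -0.014]
t 34.25 p [0.5534 0.229  0.2   ] x [ 0.005  0.    -1.   ] z [1.    0.022 0.005] F [1.24 1.11 1.63] w 0.0008 q [ 0.14  0.38 -0.77  1.54  0.27  1.33 -0.64]
```

arm_command([
  [255,1,0,0,0,0,0],
  [255,2,0,0,0,0,0],
  [255,3,0,0,0,0,0],
  [255,3,0,0,0,0,0],
  [255,3,0,0,0,0,0],
])

```text
time: 34.75
ee_pos: [0.5529, 0.2287, 0.1963]
eef_rot: [-0.008, 0.706, 0.008, 0.708]
ft_force: [1.7, 0.7, 1.2]
width: 0.0007
```

```bash
python3 - <<'E'
from h import *
s=st();favg(2);st()
E
```

```text
t 34.75 p [0.5529 0.2287 0.1963] x [ 0.003 -0.    -1.   ] z [1.    0.022 0.003] F [1.74 0.74 1.24] w 0.0007 q [ 0.14  0.39 -0.77  1.54  0.28  1.32 -0.64]
favg [1.26 0.84 1.29] sd [0.47 0.1  0.04] tq [ 0.076 -0.179 -0.028]
t 34.85 p [0.5529 0.2287 0.1963] x [ 0.003 -0.    -1.   ] z [1.    0.022 0.003] F [0.02 0.77 1.27] w 0.0006 q [ 0.14  0.39 -0.77  1.54  0.28  1.32 -0.64]
```

Exactly at target. Back to the viewing pose (gentler tilt to stay off the j6 limit).

arm_command([
  [255,-10,1,0,0,0,0],
  [255,-40,4,0,0,0,0],
  [255,-85,8,0,0,0,0],
  [255,-130,8,0,0.05,0,0],
  [255,-155,8,10,0.19,0,0],
  [255,-155,0,25,0.33,0,0],
  [255,-155,-12,40,0.47,0,0],
  [255,-155,-24,55,0.61,0,0],
  [255,-155,-36,70,0.75,0,0],
  [255,-155,-48,80,0.89,0,0],
])

```text
time: 35.85
ee_pos: [0.634, 0.1819, 0.3518]
eef_rot: [0.299, 0.64, -0.299, 0.642]
ft_force: [-0.7, -0.2, 0.3]
width: 0.0004
```

```bash
python3 - <<'E'
from h import *
s=st();print(rel([.645,.135,.345],Rf(1.7,-19)))
E
```

```text
t 35.85 p [0.634  0.1819 0.3518] x [ 0.002 -0.    -1.   ] z [ 0.642 -0.767  0.002] F [-0.74 -0.18  0.28] w 0.0004 q [ 0.04  0.44 -0.6   1.1   0.25  1.66 -1.37]
[  6.8878 -21.6803  42.9996   0.661    0.1119  -0.3214]
```

arm_command([
  [255,1,-3,5,0.1,0.015,-0.04],
  [255,2,-6,11,0.2,0.03,-0.09],
  [255,3,-9,17,0.3,0.05,-0.14],
  [255,4,-12,24,0.4,0.065,-0.19],
  [255,5,-15,31,0.5,0.08,-0.24],
  [255,6,-18,37,0.58,0.1,-0.28],
  [255,7,-21,42,0.66,0.112,-0.32],
  [255,7,-22,43,0.66,0.112,-0.32],
  [255,7,-22,43,0.66,0.112,-0.32],
])

```text
time: 36.75
ee_pos: [0.6442, 0.1354, 0.345]
eef_rot: [0.4, 0.583, -0.567, 0.422]
ft_force: [-0.7, -0.3, 0.5]
width: 0.0005
```

```bash
python3 - <<'E'
from h import *
s=st();np.save("w18.npy",np.r_[s['ee_pos'],s['eef_rot']])
im=camera("wrist")[:,:,::-1];cv2.imwrite("pics/w18.png",im)
cv2.imwrite("pics/w18c.png",cv2.resize(im[150:280,255:375],None,fx=6,fy=4.6,interpolation=cv2.INTER_CUBIC))
E
```

```text
t 36.75 p [0.6442 0.1354 0.345 ] x [-0.324 -0.012 -0.946] z [ 0.039 -0.999 -0.   ] F [-0.7  -0.34  0.45] w 0.0005 q [-0.1   0.71 -0.34  0.72  0.12  2.06 -1.89]
```

View pics/w18.png

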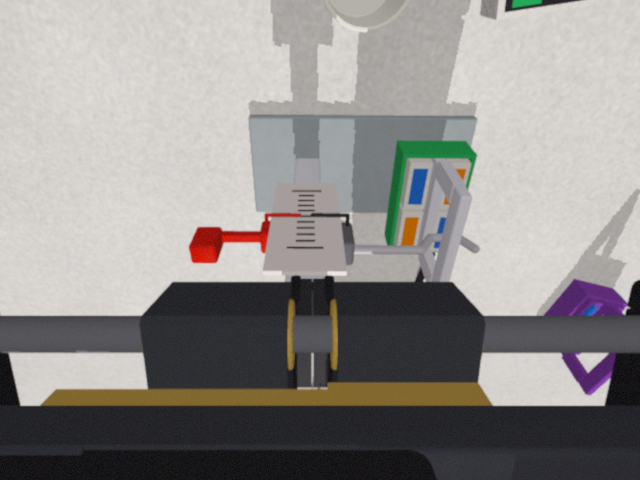

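View pics/w18c.png

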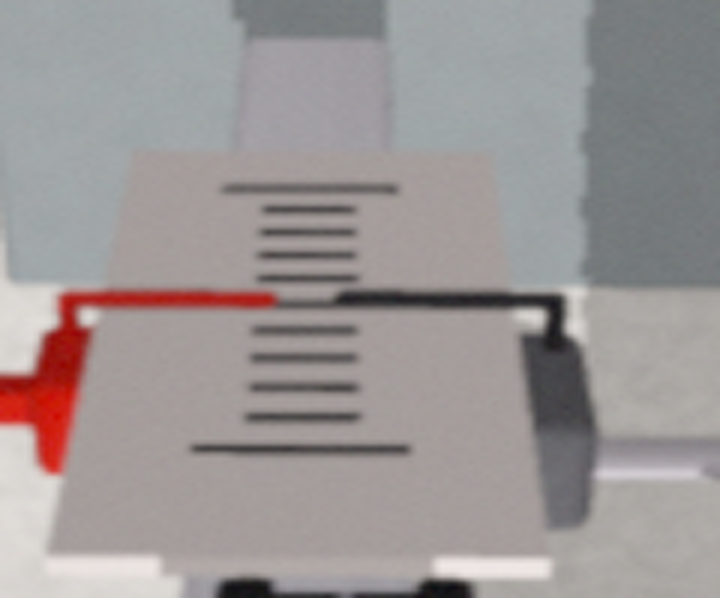

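```bash
python3 - <<'E'
from needles import *
run("pics/w18.png","w18.npy",210,220,range(270,299),range(315,346),.577)
cv2.imwrite("pics/s18.png",camera("side")[:,:,::-1])
E
```

```text
red 214.52 214.86 P mean [0.5761 0.1595 0.1585] z std 0.00014 slope dz/dy -0.008
blk 214.43 214.98 P mean [0.5774 0.117  0.1581] z std 0.00022 slope dz/dy -0.007
```

View pics/s18.png

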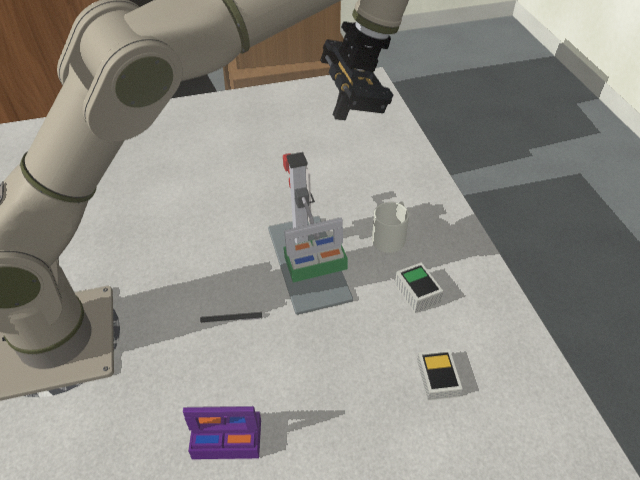

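arm_command([
  [255,-10,0,0,0,0,0.06],
  [255,-20,0,0,0,0,0.14],
  [255,-20,0,0,0,0,0.2],
  [255,-20,0,0,0,0,0.2],
])

```text
time: 37.25
ee_pos: [0.6496, 0.1366, 0.3669]
eef_rot: [0.458, 0.54, -0.52, 0.478]
ft_force: [0.6, -0.2, 0.7]
width: 0.0004
```

```bash
python3 - <<'E'
from h import *
st()
t=camera("top");cv2.imwrite("pics/t19.png",t[:,:,::-1])
close_job()
E
```

```text
t 37.25 p [0.6496 0.1366 0.3669] x [-0.124 -0.003 -0.992] z [ 0.039 -0.999 -0.002] F [ 0.58 -0.17  0.7 ] w 0.0004 q [-0.07  0.54 -0.36  0.9   0.14  1.85 -1.89]
the job is handed in; nothing more can be done
```

The green carrier is hanging on the scale's hook, and the red marker is level with the black pointer. I handed the job in at about 37 s of the 72 s.

- **Hanging the carrier:** I gripped the bar off-centre and lowered it slowly until the wrist force read about 0 N. The carrier weighs roughly 4.9 N, so the hook is down about 45 mm. When I let go, the bar moved only about 1 mm, with no drop or bounce visible in the images I took. It hung still for well over a second before I touched the marker.
- **Setting the marker:** I pushed it down from above and stopped about 5.7 mm short. After measuring that gap, I pushed the rest. The last wrist view put the needle at 158.5 mm and the pointer at 158.1 mm in the same plane. The 0.4 mm difference is within measurement error.
- **Final checks:** The side picture showed the carrier still hanging, and the stacks, mug and pen in place. The robot was touching nothing. I saved a last top picture but did not look at it.

**What went less smoothly:**
- My first approach reached the last joint's limit. I backed off and turned the gripper half round before grasping.
- The sixth joint read its upper limit, 2.06 rad, in both wrist views of the scale. I moved off it before handing in.
- Sideways forces of about 1–3 N showed on the hook while I trimmed the position before letting go.
- The top and side cameras disagreed by up to 5 mm on some points, so I used close wrist views for the final fits.

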